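# Close a plaster mould in a twin-screw clamp

### The job

Gently push the plaster mould back along its channel until it sits fully home against the clamp's back stop, then clamp it: turn the two wooden handles clockwise alternately, less than a quarter turn at a time, so that the beam never tips more than two degrees. Finish with the beam level and its two rubber feet pressing the mould firmly and evenly, with about 20 N under each foot and never much more because plaster cracks, then let go; leave the other things on the table where they are.

Things in the scene. Friction and masses are not known exactly. Their poses are not given: they have to be found in the camera images.
- press: Grey steel mould clamp, fixed. Base plate 210 x 310 mm, 12 mm thick, x -120 to +90 mm of the origin; origin on the table surface midway between the screws; +x from its open front to the back stop, +y to the left screw, z up. Rails (inner faces y = +-72.5 mm, tops 26 mm above the table) guide the mould along x. Upright 14 mm screws at x = 0, y = +-110 mm turn in the base and carry the beam.
- stop_face (a point): Middle of the front face of the clamp's back stop, 70 mm behind (+x) the clamp's origin and 32 mm above the table. The stop is 160 mm wide, its top 52 mm above the table; axes like the clamp's.
- mould: Loose plaster mould, a block 140 x 140 mm, 70 mm high, about 0.7 to 1 kg, in the channel; origin at the centre of its underside (12 mm above the table), axes like the clamp's. It starts 25 to 45 mm short of the stop, towards the open front; fully home its origin is at x = 0 of the clamp. Push at the middle of its front face (70 mm from its origin); it slides with 3 to 8 N.
- beam: Aluminium cross beam 36 x 256 x 26 mm riding on the two screws; origin at its centre, y along it to the left screw. At handle angles 0 its origin is 130 mm above the table. Each end goes down 5 mm per rad of its own handle: it is level when both angles are equal, and 1 rad of difference tips it 1.3 degrees.
- beam_under (a point): Middle of the beam's underside, 117 mm above the table at handle angles 0. Below hangs a steel bar with two sprung rubber feet, 22 mm across, 50 mm either side of the middle. Their set length differs from start to start: they first touch the mould when the beam is 2.2 to 8.3 mm below its height at angles 0, so feel for it. Then each foot gives about 9 N per mm (45 N per rad on both handles). Over 80 N in all cracks it.
- knob_l (a joint): Angle of the left handle (clamp y = +110 mm), rad, growing clockwise seen from above, which lowers the left end of the beam. It starts at 0 and stops at 6. Screw friction is 0.15 N m, so it stays where it is left; load adds 0.005 N m per N carried by that end.
- knob_r (a joint): Angle of the right handle (clamp y = -110 mm), as for knob_l; clockwise lowers the right end.
- knob_l_grip (a point): Point on the left handle's axis at which to grip, 198 mm above the table, 16 mm below the handle's top. The handle is an upright wooden bar 54 mm long, 14 mm thick, 38 mm high; its long side lies along the clamp's x at angle 0 and always along this point's x axis. It turns but does not rise or sink.
- knob_r_grip (a point): The same for the right handle.
- glaze_jar: Bystander: small jar, 60 mm across, 75 mm high, left of the clamp; origin at its underside.
- bisque_bowl: Bystander: terracotta bowl, 90 mm across, 50 mm high, right of the clamp; origin at its underside.
- spool: Bystander: turned wooden spool, 40 mm across, 45 mm high, behind the clamp; origin at its underside.
- spatula: Bystander: spatula lying behind the clamp.
- mug: Bystander: blue mug, 76 mm across, 85 mm high, out to the right; origin at its underside.
- wood_block: Bystander: plywood block 90 x 45 x 30 mm, out to the left; origin at its underside.
Things that resemble listed ones, but are neither listed nor needed, are in the scene too. There is more than one size of the mould; the job needs the smallest.

How it is judged:
By the outcome, as a careful person would: the job done as asked, in the order asked, and still so for the second after the job is handed in, with the robot touching nothing.
It also fails if it takes over 72 s, if anything falls off the work surface, if the arm or the gripper's body presses on something with over 40 N, if the wrist force passes 120 N, or if a joint passes its speed limit or range.

### The arm

A 6-joint arm with a two-finger parallel gripper is mounted at the origin on the work surface. World frame = base frame: x ahead of the robot, y to its left, z up, the work surface at z = 0. Lengths are in m, angles in rad, forces in N, time in s.
With the tool pointing down it reaches from about 0.35 to 0.975 m from the base axis. Payload 7.1 kg.
Tool frame: the origin (TCP) lies at the very end of the fingers, on their centre line; the grasp point (between the pads) lies env.grip_point_offset behind it (env.grip_point_offset is the distance from the TCP to the grasp point, in m); z points along the fingers, y is the direction in which the jaws open and shut (so a half turn about z gives the same grasp; the last joint's range is limited). The gripper opens to 88 mm and grips with 3 to 60 N. Pads are 20 mm wide; open, the fingers measure 115 mm over their backs; the gripper's body (75 mm by 178 mm) begins 61 mm behind the grasp point.
Start: joints at [1.207, 0.423, 1.63, -0, 1.089, -0.019], TCP at [0.211, 0.588, 0.223] pointing down, gripper open.
Joint ranges: [-3, 3], [-0.9, 2.11], [0.09, 2.58], [-1.31, 4.45], [0.11, 2.69], [-2.54, 2.54]. Speed limits (rad/s): [2.39, 2.39, 3.01, 3.14, 3.14, 3.14].

### API

Orientations are given as a 3x3 rotation matrix whose columns are the frame's x, y, z axes.
In Python, from rig import env, optics gives the robot as it stands.
- The arm moves only by the tool jog_arm, never from a script. Its argument "rows" is text: rows parted by semicolons, each of 7 numbers parted by spaces: the turn, a rotation vector about the tool's x, y, z in rad, then the shift along the tool's x, y, z in m, then the finger opening in m, from 0 to 0.0878. In form: wx wy wz x y z grip; .... A call has 1 to 8 rows; each row shifts and turns the commanded pose from where the row before left it, along the tool's axes as they then stand; what a row does not reach is not made up. A row lasts 1/8 s, in which the tool goes at most 62.5 mm and 10.7 degrees, less where a joint would pass 70% of its speed; a pose out of reach is approached as far as the arm can. A call is refused whole if a number of a shift passes 0.0625 or a number of a turn 0.188, either way. A call with a gripper value outside its range is refused whole. The fingers move at their own pace and stop on an object; "newtons" is the grip in N (left out, the last holds). Time passes only in rows, so rows that do not move let the fingers close. It gives the time, the measured TCP pose, the force and the opening at its end, in the units of the state.
- env.get_state(): the state, without advancing time (a new reading comes with each control period).
- optics.grab_frame(name): name is "scene" or "side" or "wrist"; returns a dict with "image" (420x560x3 uint8, red, green, blue), "K" (3x3 intrinsics, pixels), "distortion" ([k1, k2, p1, p2, k3] as OpenCV has them; the pictures are not rectified), "rvec" (rotation vector, rad) and "tvec" (3), from world to camera coordinates, as OpenCV has them. Camera axes: x right, y down, z forward; pixel columns grow to the right and rows downward; lengths in m; the calibration is good to about 2 mm. A picture is of the moment at which its call begins. There is no depth.
- env.hand_in(): hands the job in, once; it reports no verdict.
The state is a dict: "clock": time; "joint_pos": joint angles; "joint_vel": joint speeds; "joint_efforts": joint torques, N m; "tool_pos": TCP position; "eef_rot": TCP orientation; "contact_force": force on the tool from outside, world axes, zero at the start; "torque": the same for the moment, N m; "gripper_width": opening from 0.0 (shut) to 1.0 (fully open).
Only numpy, scipy, OpenCV 4.12 (cv2) and the standard library are available. Lean on these libraries where they do the work, as an engineer would, in place of code of your own. Each camera call takes 0.05 s, during which the arm holds its last target.

## Working session

There is one attempt and no reset: what is moved stays moved. The work goes in short steps, Python scripts to look and compute and a tool call to move; the robot and the scene stay as the last step left them, time stands still between calls to the robot, and variables do not carry over. Pictures are saved under pics/ and viewed, and the job is handed in when it is done.

Besides the shell and the picture viewer there is one more tool, called after "Emit:" in YAML: its name, and indented under it one key for each argument. jog_arm: Moves the arm, as the interface text tells. Its arguments: {"type":"object","properties":{"rows":{"type":"string"},"newtons":{"type":"number"}},"required":["rows"]}

```bash
mkdir -p pics; ls
cat > h.py <<'E'
import numpy as np, cv2
from rig import env, optics
def grab(n,save=None):
    f=optics.grab_frame(n)
    if save: cv2.imwrite('pics/'+save,cv2.cvtColor(f['image'],cv2.COLOR_RGB2BGR))
    return f
def ray(f,uv):
    R,_=cv2.Rodrigues(np.array(f['rvec'],float)); t=np.array(f['tvec'],float).ravel()
    p=cv2.undistortPoints(np.array([[uv]],float),np.array(f['K']),np.array(f['distortion'])).ravel()
    d=R.T@np.array([p[0],p[1],1.]); return -R.T@t,d/np.linalg.norm(d)
def onz(f,uv,z):
    o,d=ray(f,uv); return o+d*(z-o[2])/d[2]
def proj(f,P):
    return cv2.projectPoints(np.array(P,float).reshape(-1,3),np.array(f['rvec'],float),np.array(f['tvec'],float),np.array(f['K']),np.array(f['distortion']))[0].reshape(-1,2)
E
python3 - <<'E'
from h import *
print(env.get_state(), env.grip_point_offset)
for n in ['scene','side','wrist']:
    f=grab(n,n+'0.png'); o,d=ray(f,(280,210)); print(n,o,d)
E
```

```text
pics
{'clock': 0.0, 'joint_pos': array([ 1.20704421e+00,  4.23852237e-01,  1.63065701e+00, -8.65469870e-06,
        1.08855925e+00, -1.89954223e-02]), 'joint_vel': array([-0.00074347,  0.00085621, -0.00019658,  0.00109165,  0.0002834 ,
        0.0024815 ]), 'joint_efforts': array([-7.11500034e-04, -5.44629300e+01, -2.73660976e+01,  6.43116049e-02,
        2.29277147e-02, -1.04169035e-04]), 'tool_pos': array([0.21101721, 0.58773874, 0.22190752]), 'eef_rot': array([[-9.41159062e-01,  3.37963537e-01, -5.17915639e-04],
       [ 3.37963933e-01,  9.41158047e-01, -1.38200775e-03],
       [ 2.03722446e-05, -1.47572592e-03, -9.99998911e-01]]), 'contact_force': array([-0.25766093,  0.01988601,  0.5358487 ]), 'torque': array([ 0.03605445,  0.00824614, -0.02213907]), 'gripper_width': 0.9966359592474561} 0.0187
scene [ 0.97918041 -0.88969941  0.94609098] [-0.35860202  0.68706498 -0.63193853]
side [ 0.16303306 -1.09284131  1.12295398] [ 0.23942699  0.70214202 -0.67057535]
wrist [0.14478838 0.61271707 0.3841353 ] [ 0.25019017 -0.07659143 -0.96516249]
```

View pics/scene0.png

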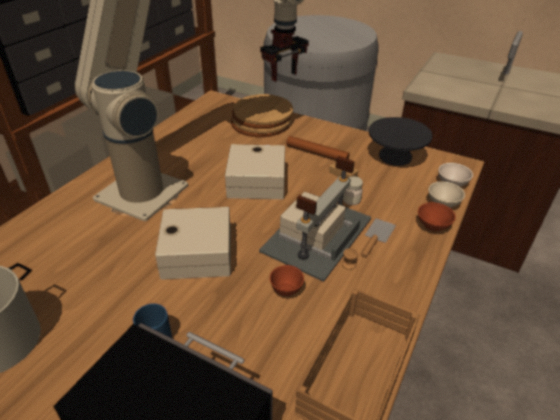

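View pics/side0.png

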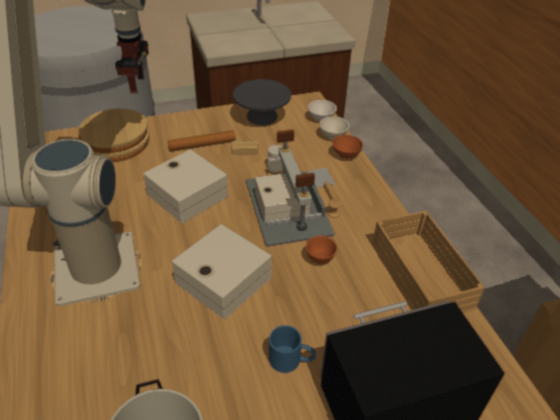

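View pics/wrist0.png

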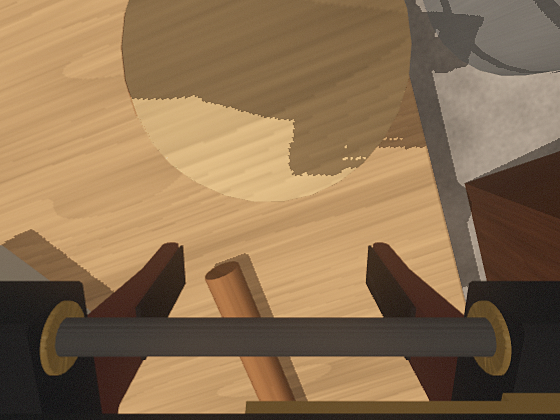

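Scene view: candidates for the mould are the large white blocks at (195,240) and (257,168), loose on the table, and the small block in the clamp's channel at (303,215). I choose the one in the clamp. The handles are the dark brown bars at (307,204) for the right and (345,165) for the left. The wooden rods, bowls and mug are decoys or bystanders. Next is a close crop to check this.

Run:
```python
import cv2
a=cv2.imread('pics/scene0.png')[140:285,250:410]; b=cv2.imread('pics/side0.png')[115:260,235:355]
cv2.imwrite('pics/c1.png',cv2.resize(a,None,fx=4,fy=4,interpolation=cv2.INTER_CUBIC)[:,:])
cv2.imwrite('pics/c2.png',cv2.resize(b,None,fx=4,fy=4,interpolation=cv2.INTER_CUBIC))
```

```text
(no output)
```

View pics/c1.png

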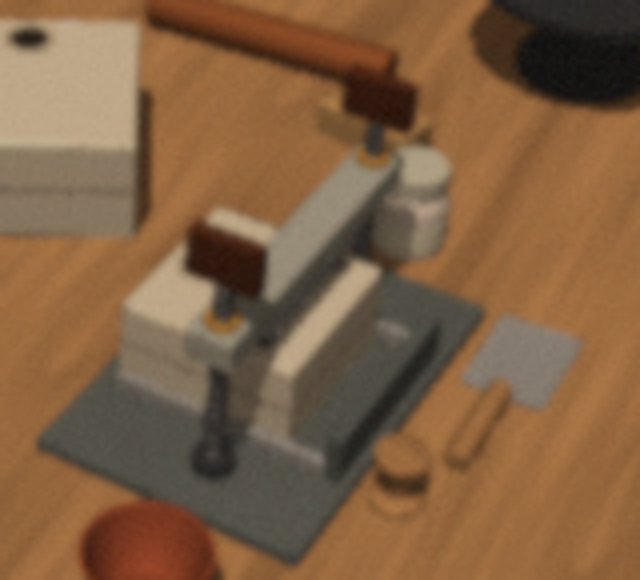

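View pics/c2.png

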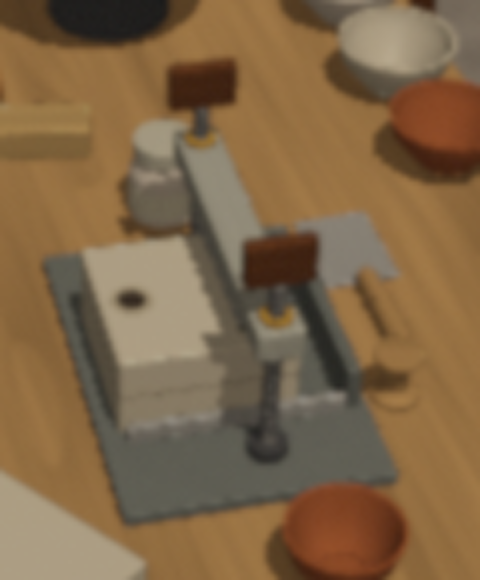

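The crop confirms it: a small two-part mould with a pour hole sits in the grey clamp, its front face towards the robot, with a clear gap to the dark back stop. Measuring the plate corners and the handles.

Run:
```python
from h import *
fs=optics.grab_frame('scene'); fd=optics.grab_frame('side')
S=lambda x,y:(250+x/4-.375,140+y/4-.375); D=lambda x,y:(235+x/4-.375,115+y/4-.375)
print('plate scene',[onz(fs,S(*p),.012)[:2].round(4) for p in [(40,443),(297,562),(482,312)]])
print('plate side',[onz(fd,D(*p),.012)[:2].round(4) for p in [(45,258),(127,520),(395,478)]])
def cen(f,box):
    im=f['image'][box[1]:box[3],box[0]:box[2]]
    hsv=cv2.cvtColor(im,cv2.COLOR_RGB2HSV)
    m=((hsv[...,2]<110)&(hsv[...,1]>130)&((hsv[...,0]<12)|(hsv[...,0]>172))).astype(np.uint8)
    n,l,st,c=cv2.connectedComponentsWithStats(m); i=1+np.argmax(st[1:,4]); print(st[i],end=' ')
    return c[i]+[box[0],box[1]]
cs={k:cen(fs,b) for k,b in dict(r=(290,190,322,220),l=(332,155,358,173)).items()}
cd={k:cen(fd,b) for k,b in dict(r=(293,170,318,190),l=(274,125,300,145)).items()}
print(cs,cd)
for k in 'rl':
    # centre of the handle is at z=.195 (198+16-19)
    a=onz(fs,cs[k],.195);b=onz(fd,cd[k],.195)
    o1,d1=ray(fs,cs[k]);o2,d2=ray(fd,cd[k])
    A=np.stack([d1,-d2],1);s=np.linalg.lstsq(A,o2-o1,rcond=None)[0]
    print(k,a,b,'tri',o1+d1*s[0],o2+d2*s[1])
```

```text
plate scene [array([ 0.4842, -0.0609]), array([ 0.6887, -0.0755]), array([0.7075, 0.2283])]
plate side [array([0.4975, 0.2474]), array([ 0.4765, -0.0608]), array([ 0.6792, -0.0756])]
[  7   6  19  18 202] [  0   0  22  17 216] [  4   4  17  13 165] [  4   6  15  11 115] {'r': array([305.94554455, 204.22772277]), 'l': array([343.62962963, 162.54166667])} {'r': array([305.21212121, 180.        ]), 'l': array([285.27826087, 135.88695652])}
r [ 0.59963641 -0.02025683  0.195     ] [ 0.59911314 -0.022742    0.195     ] tri [ 0.59966748 -0.02032801  0.19506149] [ 0.59966269 -0.02139346  0.19383059]
l [0.61018553 0.20542535 0.195     ] [0.61307894 0.19764527 0.195     ] tri [0.61259705 0.1982683  0.19990866] [0.61242459 0.19576895 0.19634921]
```

```bash
cat >> h.py <<'E'
from scipy.spatial.transform import Rotation as Ro
O=np.array([.606,.088,0.]); TH=-.066
Rc=Ro.from_euler('z',TH).as_matrix()
def C(x,y,z): return O+Rc@np.array([x,y,z])
def toC(p): return Rc.T@(np.asarray(p)-O)
def goal(p,yaw=0.0):
    """remaining move to put TCP at clamp point p, tool down, tool x = -clamp x turned by yaw (ccw)"""
    s=env.get_state(); R=np.array(s['eef_rot'])
    Rt=Ro.from_euler('z',TH+np.pi+yaw).as_matrix()@np.diag([1,-1,-1.])
    d=C(*p)-s['tool_pos']
    print('t',round(s['clock'],3),'clampTCP',toC(s['tool_pos']).round(4),'toolshift',(R.T@d).round(4),'shift in goal axes',(Rt.T@d).round(4),'turn',Ro.from_matrix(R.T@Rt).as_rotvec().round(4))
    print(' F',(Rc.T@s['contact_force']).round(2),'T',np.array(s['torque']).round(4),'w',round(s['gripper_width'],3),'q',np.array(s['joint_pos']).round(3))
E
python3 - <<'E'
from h import *
fs=optics.grab_frame('scene')
for p in [(158,250),(231,250),(229,211),(166,211),(228,180),(285,180),(283,147),(231,147)]: print(p,onz(fs,p,.09)[:2].round(3))
goal((-.16,0,.28))
goal((-.16,0,.05))
E
```

```text
(158, 250) [ 0.297 -0.255]
(231, 250) [ 0.46  -0.165]
(229, 211) [ 0.369 -0.034]
(166, 211) [ 0.214 -0.121]
(228, 180) [0.284 0.092]
(285, 180) [0.437 0.178]
(283, 147) [0.341 0.346]
(231, 147) [0.187 0.258]
t 0.3 clampTCP [-0.427   0.4729  0.2224] toolshift [-0.3868 -0.3812 -0.0574] shift in goal axes [-0.267  -0.4729 -0.0576] turn [-5.000e-04 -1.000e-04 -2.788e-01]
 F [-0.01 -0.48  0.54] T [ 0.0037 -0.0525 -0.025 ] w 1.0 q [ 1.207  0.423  1.63   0.     1.089 -0.019]
t 0.3 clampTCP [-0.427   0.4729  0.2224] toolshift [-0.3868 -0.3811  0.1726] shift in goal axes [-0.267  -0.4729  0.1724] turn [-5.000e-04 -1.000e-04 -2.788e-01]
 F [-0.01 -0.48  0.54] T [ 0.0037 -0.0525 -0.025 ] w 1.0 q [ 1.207  0.423  1.63   0.     1.089 -0.019]
```

Emit:
jog_arm:
  rows: "0 0 -0.14 0 0 -0.03 0.0; 0 0 -0.139 0 0 -0.028 0.0; 0 0 0 -0.022 -0.04 0 0; 0 0 0 -0.022 -0.04 0 0; 0 0 0 -0.022 -0.04 0 0; 0 0 0 -0.022 -0.04 0 0; 0 0 0 -0.022 -0.04 0 0; 0 0 0 -0.022 -0.04 0 0"
  newtons: 30

```text
clock: 1.3
tool_pos: [0.3276, 0.3387, 0.2808]
eef_rot: [[-0.998, 0.065, 0.0], [0.065, 0.998, 0.0], [-0.0, 0.0, -1.0]]
contact_force: [0.1, -0.0, -0.1]
gripper_width: 0.129
```

Run:
```python
from h import *
goal((-.16,0,.28))
fs=optics.grab_frame('scene'); fd=optics.grab_frame('side')
S=lambda x,y:(250+x/4-.375,140+y/4-.375); D=lambda x,y:(235+x/4-.375,115+y/4-.375)
print(toC(onz(fs,S(122,305),.082)),[toC(onz(fd,D(*p),.082)).round(4) for p in [(83,250),(120,362)]])
```

```text
t 1.3 clampTCP [-0.2943  0.2318  0.2808] toolshift [-0.1342 -0.2318  0.0008] shift in goal axes [-0.1343 -0.2318  0.0008] turn [0.0002 0.0003 0.0005]
 F [ 0.07 -0.02 -0.09] T [ 0.0232  0.0026 -0.0081] w 0.129 q [ 0.777  0.121  1.9   -0.     1.12  -0.728]
[-0.10007846 -0.06807503  0.082     ] [array([-0.1034,  0.0697,  0.082 ]), array([-0.1041, -0.0649,  0.082 ])]
```

Emit:
jog_arm:
  rows: "0 0 0 -0.027 -0.046 0 0; 0 0 0 -0.027 -0.046 0 0; 0 0 0 -0.027 -0.046 0 0; 0 0 0 -0.027 -0.046 0 0; 0 0 0 -0.026 -0.047 0 0; 0 0 0 0 0 0.05 0; 0 0 0 0 0 0.06 0; 0 0 0 0 0 0.05 0"

```text
clock: 2.4
tool_pos: [0.4458, 0.101, 0.1191]
eef_rot: [[-0.998, 0.066, 0.001], [0.066, 0.998, 0.0], [-0.001, 0.0, -1.0]]
contact_force: [0.3, 0.4, 0.4]
gripper_width: 0.002
```

Run:
```python
from h import *
goal((-.16,0,.05))
f=grab('wrist','w1.png')
f=grab('side','s1.png')
```

```text
t 2.4 clampTCP [-0.1607  0.0025  0.1191] toolshift [-0.0007 -0.0025  0.0691] shift in goal axes [-0.0007 -0.0025  0.0691] turn [ 0.0003  0.0005 -0.0003]
 F [0.25 0.38 0.4 ] T [ 0.0576 -0.0224 -0.0418] w 0.002 q [ 0.197  0.347  2.065  0.     0.729 -1.308]
```

View pics/w1.png

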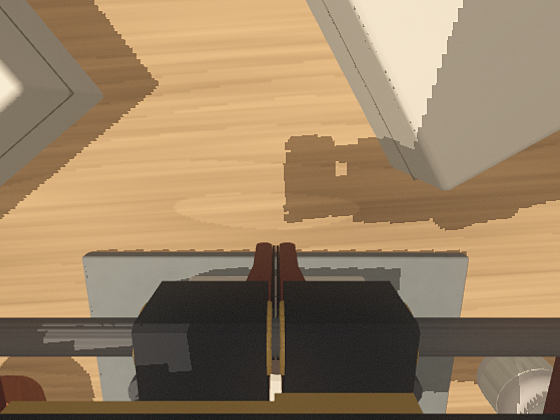

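View pics/s1.png

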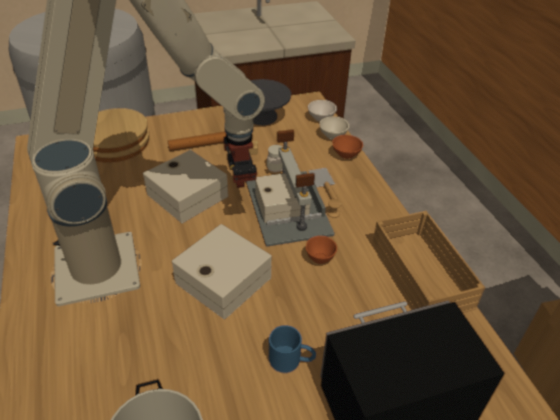

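Wrist view shows the closed fingers at (275,250) over the plate's front edge; the nearest big mould's corner at (445,190) is clear. The side view agrees. Going down to push.

Emit:
jog_arm:
  rows: "0 0 0 0 -0.002 0.035 0; 0 0 0 0 0 0.032 0; 0 0 0 -0.012 0 0 0; 0 0 0 -0.012 0 0 0; 0 0 0 -0.008 0 0 0; 0 0 0 -0.005 0 0 0; 0 0 0 -0.005 0 0 0; 0 0 0 0 0 0 0"

```text
clock: 3.5
tool_pos: [0.4878, 0.096, 0.0538]
eef_rot: [[-0.998, 0.066, 0.0], [0.066, 0.998, 0.0], [-0.0, 0.0, -1.0]]
contact_force: [0.1, 0.6, -0.4]
gripper_width: 0.003
```

Run:
```python
from h import *
goal((-.08,0,.05))
```

```text
t 3.5 clampTCP [-0.1185  0.0002  0.0538] toolshift [-0.0385 -0.0002  0.0038] shift in goal axes [-0.0385 -0.0002  0.0038] turn [0.0001 0.0003 0.0001]
 F [ 0.09  0.6  -0.36] T [ 0.0295 -0.0271 -0.0324] w 0.003 q [ 0.17   0.514  2.005  0.     0.622 -1.335]
```

Emit:
jog_arm:
  rows: "0 0 0 -0.004 0 0 0; 0 0 0 -0.004 0 0 0; 0 0 0 -0.004 0 0 0; 0 0 0 -0.004 0 0 0; 0 0 0 -0.004 0 0 0; 0 0 0 -0.003 0 0 0"

```text
clock: 4.25
tool_pos: [0.5074, 0.0942, 0.0532]
eef_rot: [[-0.998, 0.066, -0.006], [0.066, 0.998, -0.001], [0.006, -0.001, -1.0]]
contact_force: [-8.3, 0.1, 7.2]
gripper_width: 0.004
```

Run:
```python
from h import *
goal((-.08,0,.05))
```

```text
t 4.25 clampTCP [-0.0988 -0.0003  0.0532] toolshift [-0.0188  0.0003  0.0031] shift in goal axes [-0.0188  0.0003  0.0032] turn [-0.0011 -0.0062  0.0003]
 F [-8.3  -0.43  7.2 ] T [0.1389 1.3016 0.0114] w 0.004 q [ 0.16   0.536  1.959  0.     0.653 -1.345]
```

Emit:
jog_arm:
  rows: "0 0 0 -0.002 0 0 0; 0 0 0 -0.002 0 0 0; 0 0 0 -0.002 0 0 0; 0 0 0 -0.002 0 0 0; 0 0 0 -0.002 0 0 0"

```text
clock: 4.88
tool_pos: [0.5171, 0.0936, 0.0532]
eef_rot: [[-0.998, 0.066, -0.007], [0.066, 0.998, -0.001], [0.007, -0.001, -1.0]]
contact_force: [-8.4, 0.6, 6.7]
gripper_width: 0.008
```

Emit:
jog_arm:
  rows: "0 0 0 -0.002 0 0 0; 0 0 0 -0.002 0 0 0; 0 0 0 -0.001 0 0 0; 0 0 0 -0.001 0 0 0"

```text
clock: 5.38
tool_pos: [0.523, 0.0932, 0.0532]
eef_rot: [[-0.998, 0.066, -0.007], [0.066, 0.998, -0.001], [0.007, -0.001, -1.0]]
contact_force: [-9.2, -0.0, 7.5]
gripper_width: 0.005
```

Run:
```python
from h import *
goal((-.08,0,.05))
```

```text
t 5.375 clampTCP [-0.0831 -0.0003  0.0532] toolshift [-0.0031  0.0003  0.0031] shift in goal axes [-0.0031  0.0003  0.0032] turn [-0.0011 -0.0067  0.0003]
 F [-9.15 -0.61  7.51] T [0.1346 1.3375 0.0726] w 0.005 q [ 1.540e-01  5.510e-01  1.925e+00  1.000e-03  6.720e-01 -1.352e+00]
```

Emit:
jog_arm:
  rows: "0 0 0 -0.001 0 0 0; 0 0 0 -0.001 0 0 0"

```text
clock: 5.62
tool_pos: [0.5237, 0.0931, 0.053]
eef_rot: [[-0.998, 0.066, -0.009], [0.066, 0.998, -0.001], [0.009, -0.001, -1.0]]
contact_force: [-14.3, 2.2, 11.4]
gripper_width: 0.009
```

Emit:
jog_arm:
  rows: "0 0 0 -0.001 0 0 0; 0 0 0 -0.001 0 0 0"

```text
clock: 5.88
tool_pos: [0.5237, 0.093, 0.0528]
eef_rot: [[-0.998, 0.066, -0.013], [0.066, 0.998, -0.001], [0.013, -0.002, -1.0]]
contact_force: [-20.4, 3.4, 16.6]
gripper_width: 0.01
```

Emit:
jog_arm:
  rows: "0 0 0 0.01 0 0 0; 0 0 0 0.03 0 0 0; 0 0 0 0.04 0 -0.04 0; 0 0 0 0 0 -0.06 0; 0 0 0 0 0 -0.06 0.05; 0 0 0 0 0 -0.06 0.05; 0 0 0 0 0 0 0.05"

```text
clock: 6.75
tool_pos: [0.4534, 0.099, 0.2784]
eef_rot: [[-0.998, 0.066, 0.01], [0.066, 0.998, 0.002], [-0.01, 0.003, -1.0]]
contact_force: [0.8, -0.6, 0.1]
gripper_width: 0.305
```

Run:
```python
from h import *
goal((0,.11,.25))
for n in ['side','scene']:
    f=grab(n); im=cv2.cvtColor(f['image'],cv2.COLOR_RGB2BGR)
    c=im[115:260,235:355] if n=='side' else im[140:285,250:410]
    cv2.imwrite('pics/%s2.png'%n,cv2.resize(c,None,fx=4,fy=4,interpolation=cv2.INTER_CUBIC))
print([toC([.5994,-.0215,0]),toC([.6125,.197,0])])
```

```text
t 6.75 clampTCP [-0.1529  0.0009  0.2784] toolshift [-0.1527  0.109   0.0302] shift in goal axes [-0.1529  0.1091  0.0284] turn [0.0025 0.01   0.0003]
 F [ 0.83 -0.56  0.13] T [ 0.036  -0.0094  0.0099] w 0.305 q [ 0.189  0.107  1.922 -0.     1.102 -1.316]
[array([ 0.00063612, -0.10969688,  0.        ]), array([-0.00070293,  0.10919137,  0.        ])]
```

View pics/side2.png

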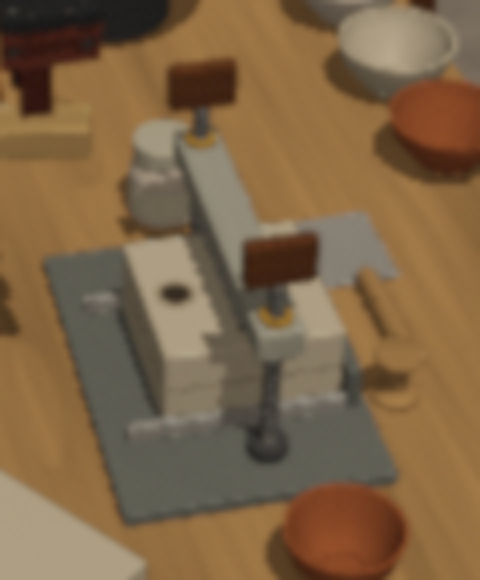

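View pics/scene2.png

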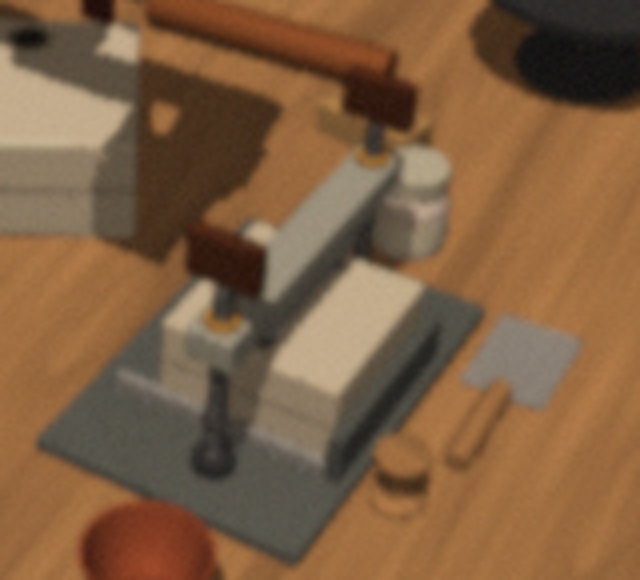

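Mould sits against the stop in both views: scene crop shows no gap at (340,440), and the side crop shows the rail end now exposed at (100,300). Push force jumped 9→20 N with no further motion. Now to the left handle.

Emit:
jog_arm:
  rows: "0.002 0.01 0 -0.04 0.027 0 0.06; 0 0 0 -0.04 0.027 0 0.06; 0 0 0 -0.04 0.027 0 0.06; 0 0 0 -0.033 0.027 0.005 0.06; 0 0 0 0 0 0.015 0.06; 0 0 0 0 0 0 0.06"
  newtons: 60

```text
clock: 7.6
tool_pos: [0.6075, 0.1952, 0.2483]
eef_rot: [[-0.998, 0.066, -0.017], [0.066, 0.998, -0.004], [0.017, -0.005, -1.0]]
contact_force: [-0.4, 0.4, 0.2]
gripper_width: 0.681
```

Run:
```python
from h import *
goal((0,.1095,.179))
f=grab('wrist','w3.png')
for s in[(-.027,.007),(.027,.007),(.027,-.007),(-.027,-.007)]:
    print(proj(f,C(s[0],.11+s[1],.214)).round(0))
```

```text
t 7.6 clampTCP [-0.0056  0.1071  0.2483] toolshift [-0.0067  0.0028  0.0692] shift in goal axes [-0.0056  0.0024  0.0693] turn [-0.0048 -0.0169  0.0004]
 F [-0.43  0.38  0.22] T [0.0525 0.0297 0.0042] w 0.681 q [ 0.292  0.424  1.565  0.002  1.17  -1.214]
[[292. 204.]]
[[291. 292.]]
[[267. 292.]]
[[267. 204.]]
```

View pics/w3.png

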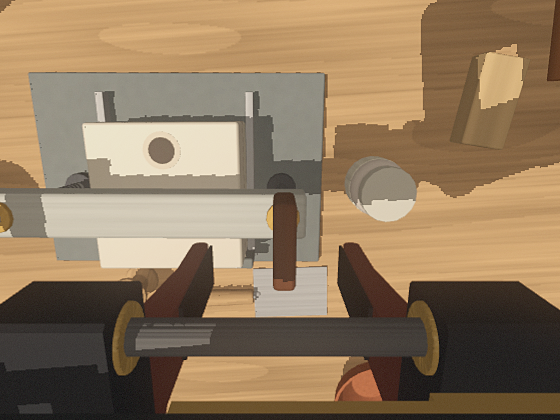

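Emit:
jog_arm:
  rows: "0 0 0 0 0 0 0.06; 0 0 0 0 0 0 0.06"

```text
clock: 7.9
tool_pos: [0.6099, 0.1957, 0.2532]
eef_rot: [[-0.998, 0.066, -0.009], [0.066, 0.998, -0.001], [0.009, -0.002, -1.0]]
contact_force: [0.7, -0.8, 0.8]
gripper_width: 0.683
```

Run:
```python
from h import *
goal((-.001,.111,.179))
```

```text
t 7.9 clampTCP [-0.0032  0.1078  0.2532] toolshift [-0.0028  0.0034  0.0741] shift in goal axes [-0.0022  0.0032  0.0742] turn [-0.0017 -0.0091 -0.0002]
 F [ 0.72 -0.75  0.84] T [-0.0269  0.0301 -0.0117] w 0.683 q [ 0.291  0.419  1.561  0.002  1.171 -1.214]
```

Emit:
jog_arm:
  rows: "-0.002 -0.009 0 -0.002 0.003 0.03 0.06; 0 0 0 0 0 0.03 0.05; 0 0 0 0 0 0.014 0.04; 0 0 0 0 0 0 0.035; 0 0 0 0 0 0 0.03; 0 0 0 0 0 0 0.03"

```text
clock: 8.65
tool_pos: [0.6127, 0.1991, 0.1796]
eef_rot: [[-0.998, 0.066, 0.001], [0.066, 0.998, 0.001], [-0.001, 0.001, -1.0]]
contact_force: [-0.4, 0.5, -0.8]
gripper_width: 0.343
```

Run:
```python
from h import *
goal((-.001,.111,.179))
f=grab('wrist','w4.png')
```

```text
t 8.65 clampTCP [-0.0007  0.1113  0.1796] toolshift [ 0.0003 -0.0003  0.0006] shift in goal axes [ 0.0003 -0.0003  0.0006] turn [0.0007 0.0009 0.0002]
 F [-0.4   0.51 -0.79] T [ 0.0147  0.0017 -0.0624] w 0.343 q [ 0.296  0.499  1.617  0.     1.025 -1.21 ]
```

View pics/w4.png

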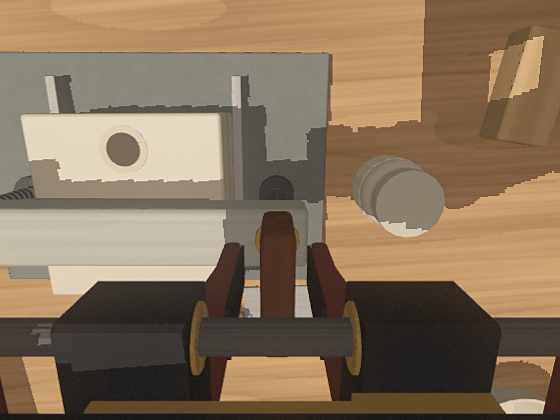

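Handle (col 278) is centred between the pads (inner edges about 245 and 310). Gripping and turning clockwise (+z of the tool).

Emit:
jog_arm:
  rows: "0 0 0 0 0 0 0.0; 0 0 0 0 0 0 0.0; 0 0 0 0 0 0 0.0; 0 0 0.1 0 0 0 0; 0 0 0.1 0 0 0 0; 0 0 0.1 0 0 0 0"
  newtons: 60

```text
clock: 9.45
tool_pos: [0.6122, 0.2002, 0.1787]
eef_rot: [[-0.933, 0.36, -0.0], [0.36, 0.933, 0.002], [0.001, 0.002, -1.0]]
contact_force: [-0.4, 6.4, 0.4]
gripper_width: 0.157
```

Run:
```python
from h import *
goal((-.001,.111,.179))
```

```text
t 9.45 clampTCP [-0.0012  0.1124  0.1787] toolshift [-0.0006 -0.0012 -0.0003] shift in goal axes [-0.0002 -0.0014 -0.0003] turn [ 0.0018 -0.0005 -0.3026]
 F [-0.83  6.4   0.37] T [ 0.7889 -0.0294  0.1577] w 0.157 q [ 0.297  0.5    1.618  0.002  1.024 -0.907]
```

Emit:
jog_arm:
  rows: "0 0 0.1 0.0005 0.001 0 0; 0 0 0.1 0 0 0 0"

```text
clock: 9.7
tool_pos: [0.6123, 0.2004, 0.1786]
eef_rot: [[-0.843, 0.538, 0.0], [0.538, 0.843, 0.0], [0.0, 0.0, -1.0]]
contact_force: [1.4, 2.0, 0.4]
gripper_width: 0.16
```

```bash
cat > r.py <<'E'
from h import *
s=env.get_state(); R=s['eef_rot']
yaw=np.arctan2(R[1,0],R[0,0])
print('t',round(s['clock'],2),'cw angle',round(float((TH+np.pi-yaw+np.pi)%(2*np.pi)-np.pi),3),'Tz',round(float(s['torque'][2]),3),'F',(Rc.T@s['contact_force']).round(1),'pos',toC(s['tool_pos']).round(4))
E
python3 r.py
```

```text
t 9.7 cw angle 0.503 Tz 0.121 F [1.3 2.1 0.4] pos [-0.0011  0.1126  0.1786]
```

Emit:
jog_arm:
  rows: "0 0 0.1 0 0 0 0"

```text
clock: 9.82
tool_pos: [0.6124, 0.2005, 0.1787]
eef_rot: [[-0.785, 0.62, 0.0], [0.62, 0.785, 0.001], [0.0, 0.001, -1.0]]
contact_force: [1.1, 2.8, -0.6]
gripper_width: 0.156
```

```bash
python3 r.py
```

```text
t 9.82 cw angle 0.603 Tz 0.157 F [ 1.   2.9 -0.6] pos [-0.0011  0.1127  0.1787]
```

Emit:
jog_arm:
  rows: "0 0 0.1 0 0 0 0"

```text
clock: 9.95
tool_pos: [0.6124, 0.2006, 0.1787]
eef_rot: [[-0.719, 0.695, 0.0], [0.695, 0.719, 0.001], [0.0, 0.001, -1.0]]
contact_force: [1.8, 2.9, 0.2]
gripper_width: 0.154
```

```bash
python3 r.py
```

```text
t 9.95 cw angle 0.703 Tz 0.151 F [1.6 3.  0.2] pos [-0.001   0.1127  0.1787]
```

Emit:
jog_arm:
  rows: "0 0 0 0 0 0 0.03; 0 0 0 0 0 0 0.035; 0 0 0 0 0 -0.05 0.04; 0 0 -0.18 0 0 -0.01 0.04; 0 0 -0.18 0 0 0 0.04; 0 0 -0.18 0 0 0 0.04; 0 0 -0.163 0 0 0 0.04"

```text
clock: 10.82
tool_pos: [0.6117, 0.1998, 0.2383]
eef_rot: [[-0.998, 0.056, -0.001], [0.056, 0.998, -0.0], [0.001, -0.0, -1.0]]
contact_force: [0.6, -0.0, -0.3]
gripper_width: 0.457
```

```bash
python3 r.py;python3 - <<'E'
from h import *
goal((-.001,-.108,.235))
E
```

```text
t 10.82 cw angle -0.01 Tz -0.018 F [ 0.6  0.  -0.3] pos [-0.0016  0.1119  0.2383]
t 10.825 clampTCP [-0.0016  0.1119  0.2383] toolshift [ 0.0016 -0.2199  0.0034] shift in goal axes [-0.0006 -0.2199  0.0033] turn [-0.0003 -0.0013  0.0102]
 F [ 0.62  0.   -0.26] T [-0.0106  0.0006 -0.0179] w 0.457 q [ 0.297  0.435  1.572  0.     1.136 -1.218]
```

Emit:
jog_arm:
  rows: "0 0 0.007 0 -0.05 0 0.04; 0 0 0 0 -0.06 0 0.04; 0 0 0 0 -0.06 0 0.04; 0 0 0 0 -0.05 0 0.04; 0 0 0 0 0 0 0.04; 0 0 0 0 0 0 0.04"

```text
clock: 11.58
tool_pos: [0.5968, -0.0193, 0.2383]
eef_rot: [[-0.998, 0.07, -0.001], [0.07, 0.998, 0.0], [0.001, 0.0, -1.0]]
contact_force: [0.6, 0.1, -0.4]
gripper_width: 0.456
```

```bash
python3 r.py;python3 - <<'E'
from h import *
goal((-.001,-.108,.179))
grab('wrist','w5.png')
E
```

```text
t 11.57 cw angle 0.004 Tz -0.029 F [ 0.6  0.2 -0.4] pos [-0.0021 -0.1077  0.2383]
t 11.575 clampTCP [-0.0021 -0.1077  0.2383] toolshift [-0.0011 -0.0003  0.0593] shift in goal axes [-0.0011 -0.0003  0.0593] turn [ 0.0003 -0.0012 -0.0038]
 F [ 0.57  0.17 -0.39] T [ 0.0676 -0.0136 -0.0289] w 0.456 q [-0.052  0.366  1.679  0.     1.098 -1.554]
```

View pics/w5.png

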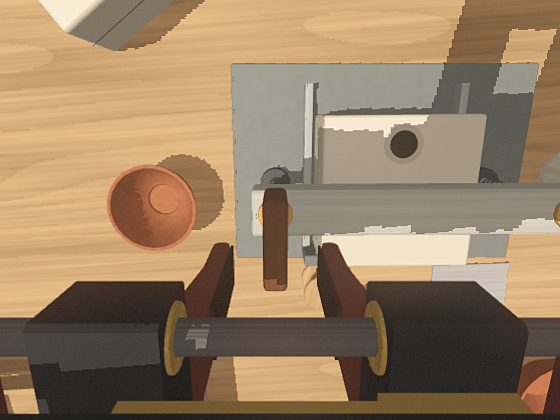

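Right handle at col 275, fingers centred at about 276. Going down, gripping and turning.

Emit:
jog_arm:
  rows: "0 0 -0.004 -0.001 0 0.03 0.04; 0 0 0 0 0 0.03 0.035; 0 0 0 0 0 0 0.03; 0 0 0 0 0 0 0; 0 0 0 0 0 0 0; 0 0 0 0 0 0 0; 0 0 0.1 0 0 0 0; 0 0 0.1 0 0 0 0"

```text
clock: 12.62
tool_pos: [0.5988, -0.0198, 0.1798]
eef_rot: [[-0.964, 0.266, 0.002], [0.266, 0.964, -0.0], [-0.002, 0.0, -1.0]]
contact_force: [0.3, -1.3, 4.2]
gripper_width: 0.156
```

```bash
python3 r.py
```

```text
t 12.62 cw angle 0.203 Tz 0.139 F [ 0.4 -1.3  4.2] pos [-1.000e-04 -1.080e-01  1.798e-01]
```

Emit:
jog_arm:
  rows: "0 0 0.1 0 0 0 0; 0 0 0.1 0 0 0 0"

```text
clock: 12.88
tool_pos: [0.5987, -0.0199, 0.1797]
eef_rot: [[-0.892, 0.452, 0.001], [0.452, 0.892, -0.001], [-0.001, 0.0, -1.0]]
contact_force: [-0.2, -1.7, 4.0]
gripper_width: 0.158
```

```bash
python3 r.py
```

```text
t 12.88 cw angle 0.403 Tz 0.129 F [-0.1 -1.7  4. ] pos [-0.0002 -0.1081  0.1797]
```

Emit:
jog_arm:
  rows: "0 0 0.1 0 0 0 0"

```text
clock: 13.0
tool_pos: [0.5987, -0.0199, 0.1798]
eef_rot: [[-0.843, 0.539, 0.001], [0.539, 0.843, -0.001], [-0.001, 0.0, -1.0]]
contact_force: [0.7, -2.3, 3.8]
gripper_width: 0.157
```

```bash
python3 r.py
```

```text
t 13.0 cw angle 0.503 Tz 0.131 F [ 0.8 -2.3  3.8] pos [-0.0002 -0.1082  0.1798]
```

Emit:
jog_arm:
  rows: "0 0 0.1 0 0 0 0"

```text
clock: 13.12
tool_pos: [0.5987, -0.02, 0.1798]
eef_rot: [[-0.785, 0.62, 0.001], [0.62, 0.785, -0.001], [-0.001, 0.0, -1.0]]
contact_force: [-0.2, -1.4, 4.6]
gripper_width: 0.153
```

```bash
python3 r.py
```

```text
t 13.12 cw angle 0.603 Tz 0.066 F [-0.1 -1.4  4.6] pos [-0.0002 -0.1082  0.1798]
```

Emit:
jog_arm:
  rows: "0 0 0.1 0 0 0 0"

```text
clock: 13.25
tool_pos: [0.5986, -0.02, 0.1797]
eef_rot: [[-0.719, 0.695, 0.001], [0.695, 0.719, -0.001], [-0.001, 0.0, -1.0]]
contact_force: [-0.2, -2.4, 4.2]
gripper_width: 0.157
```

```bash
python3 r.py
```

```text
t 13.25 cw angle 0.703 Tz 0.167 F [-0.1 -2.4  4.2] pos [-0.0003 -0.1083  0.1797]
```

Run:
```python
from h import *
a=[]
for i in range(8):
    grab('side'); a.append(env.get_state()['torque'][2])
print(np.round(a,3),np.mean(a))
f=grab('side'); im=cv2.cvtColor(f['image'],cv2.COLOR_RGB2BGR)
cv2.imwrite('pics/s6.png',cv2.resize(im[115:260,235:355],None,fx=4,fy=4,interpolation=cv2.INTER_CUBIC))
```

```text
[-0.021 -0.205 -0.162 -0.15  -0.166 -0.236 -0.134 -0.224] -0.16239189920910485
```

```bash
python3 - <<'E'
from h import *
for i in range(6):
    grab('wrist'); s=env.get_state(); print(np.array(s['joint_efforts']).round(4)[[0,3,5]],s['torque'][2].round(3),s['joint_pos'][5].round(5))
E
sed -i 's/^print/print("e6",round(float(s["joint_efforts"][5]),4),end=" ");print/' r.py; python3 r.py
```

```text
[ 1.8211  0.6588 -0.1702] -0.168 -0.85919
[ 1.8218  0.6593 -0.1702] -0.181 -0.85922
[ 1.8209  0.6592 -0.1702] -0.179 -0.85917
[ 1.8218  0.6592 -0.1702] -0.166 -0.85921
[ 1.8212  0.659  -0.1702] -0.181 -0.85918
[ 1.8211  0.6591 -0.1702] -0.189 -0.85916
e6 -0.1702 t 14.0 cw angle 0.698 Tz -0.189 F [-1.5 -3.5  7. ] pos [-0.0003 -0.1083  0.1797]
```

View pics/s6.png

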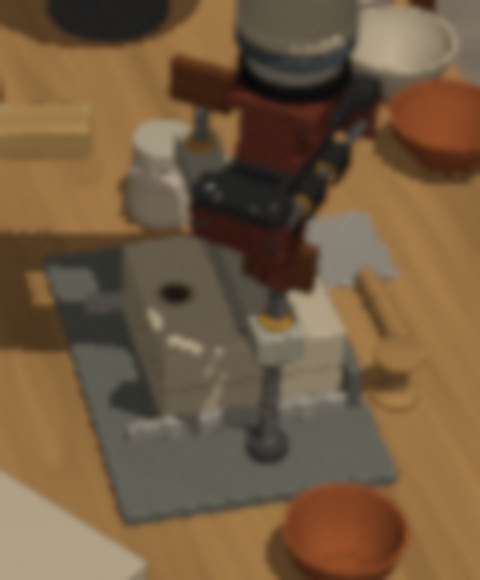

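The joint-6 effort is nearly noise-free, so I'll use it to feel the load. Both handles are at 0.70. Side crop: gripper on the right handle, left handle turned. Next turn is the left.

Emit:
jog_arm:
  rows: "0 0 0 0 0 0 0.03; 0 0 0 0 0 0 0.04; 0 0 0 0 0 -0.05 0.04; 0 0 0 0.0355 0.0422 -0.01 0.04; 0 0 0 0.0355 0.0422 0 0.04; 0 0 0 0.0355 0.0422 0 0.04; 0 0 0 0.0355 0.0422 0 0.04; 0 0 0 0 0 0 0.04"

```text
clock: 15.0
tool_pos: [0.6122, 0.2042, 0.2379]
eef_rot: [[-0.724, 0.689, -0.001], [0.689, 0.724, 0.001], [0.001, -0.0, -1.0]]
contact_force: [0.1, -0.3, -0.1]
gripper_width: 0.455
```

```bash
python3 r.py;python3 - <<'E'
from h import *
goal((-.001,.1127,.179),-.7)
grab('wrist','w7.png')
E
```

```text
e6 0.3872 t 15.0 cw angle 0.695 Tz -0.033 F [ 0.1 -0.3 -0.1] pos [-0.0015  0.1164  0.2379]
t 15.0 clampTCP [-0.0015  0.1164  0.2379] toolshift [-0.0028 -0.0025  0.0589] shift in goal axes [-0.0028 -0.0025  0.0589] turn [-0.0003 -0.0014  0.0053]
 F [ 0.07 -0.29 -0.06] T [-0.0286  0.0135 -0.0333] w 0.455 q [ 3.030e-01  4.380e-01  1.569e+00  1.000e-03  1.136e+00 -5.080e-01]
```

View pics/w7.png

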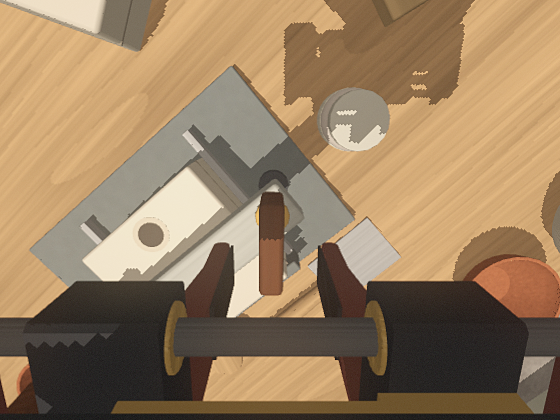

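Emit:
jog_arm:
  rows: "0 0 0 0 0 0.03 0.04; 0 0 0 0 0 0 0.04; 0 0 0 0 0 0 0.04"

```text
clock: 15.42
tool_pos: [0.6128, 0.1996, 0.209]
eef_rot: [[-0.72, 0.694, -0.001], [0.694, 0.72, 0.0], [0.001, -0.001, -1.0]]
contact_force: [0.6, -1.0, 0.1]
gripper_width: 0.457
```

```bash
python3 r.py;python3 - <<'E'
from h import *
goal((-.001,.1127,.179),-.7)
E
```

```text
e6 -0.0086 t 15.43 cw angle 0.701 Tz 0.016 F [ 0.7 -1.   0.1] pos [-0.0005  0.1118  0.209 ]
t 15.425 clampTCP [-0.0005  0.1118  0.209 ] toolshift [0.0009 0.0004 0.03  ] shift in goal axes [0.001  0.0004 0.03  ] turn [-0.0006 -0.0006 -0.0009]
 F [ 0.7  -1.01  0.06] T [-0.0394  0.0257  0.0159] w 0.457 q [ 0.296  0.467  1.594  0.     1.081 -0.508]
```

Emit:
jog_arm:
  rows: "0 0 0 0.001 0.0005 0.03 0.03; 0 0 0 0 0 0 0.03; 0 0 0 0 0 0 0; 0 0 0 0 0 0 0; 0 0 0 0 0 0 0; 0 0 0.05 0 0 0 0; 0 0 0.05 0 0 0 0"

```text
clock: 16.3
tool_pos: [0.6123, 0.201, 0.1799]
eef_rot: [[-0.647, 0.762, -0.0], [0.762, 0.647, -0.001], [-0.0, -0.001, -1.0]]
contact_force: [-2.0, -3.4, 4.0]
gripper_width: 0.159
```

```bash
python3 r.py
```

```text
e6 -0.4039 t 16.3 cw angle 0.801 Tz 0.122 F [-1.7 -3.6  4. ] pos [-0.0012  0.1131  0.1799]
```

Emit:
jog_arm:
  rows: "0 0 0.05 0 0 0 0; 0 0 0.05 0 0 0 0"

```text
clock: 16.55
tool_pos: [0.6123, 0.2011, 0.1798]
eef_rot: [[-0.568, 0.823, -0.0], [0.823, 0.568, -0.001], [-0.0, -0.001, -1.0]]
contact_force: [-1.9, -2.7, 3.8]
gripper_width: 0.158
```

```bash
python3 r.py
```

```text
e6 -0.3825 t 16.55 cw angle 0.901 Tz 0.158 F [-1.7 -2.9  3.8] pos [-0.0011  0.1132  0.1798]
```

Emit:
jog_arm:
  rows: "0 0 0.05 0 0 0 0; 0 0 0.05 0 0 0 0"

```text
clock: 16.8
tool_pos: [0.6125, 0.2011, 0.1798]
eef_rot: [[-0.483, 0.876, 0.0], [0.876, 0.483, -0.001], [-0.001, -0.0, -1.0]]
contact_force: [-0.9, -3.6, 4.0]
gripper_width: 0.157
```

```bash
python3 r.py
```

```text
e6 -0.3656 t 16.8 cw angle 1.001 Tz 0.273 F [-0.6 -3.7  4. ] pos [-0.001   0.1133  0.1798]
```

Emit:
jog_arm:
  rows: "0 0 0.05 0 0 0 0; 0 0 0.05 0 0 0 0"

```text
clock: 17.05
tool_pos: [0.6126, 0.2012, 0.1798]
eef_rot: [[-0.393, 0.92, 0.0], [0.92, 0.393, -0.001], [-0.001, 0.0, -1.0]]
contact_force: [-0.6, -2.6, 2.4]
gripper_width: 0.158
```

```bash
python3 r.py
```

```text
e6 -0.3487 t 17.05 cw angle 1.101 Tz 0.206 F [-0.4 -2.7  2.4] pos [-0.0009  0.1134  0.1798]
```

Emit:
jog_arm:
  rows: "0 0 0.05 0 0 0 0; 0 0 0.05 0 0 0 0"

```text
clock: 17.3
tool_pos: [0.6127, 0.2012, 0.1799]
eef_rot: [[-0.299, 0.954, 0.001], [0.954, 0.299, -0.0], [-0.001, 0.001, -1.0]]
contact_force: [0.6, -3.0, 2.1]
gripper_width: 0.155
```

```bash
python3 r.py
```

```text
e6 -0.3318 t 17.3 cw angle 1.201 Tz 0.218 F [ 0.8 -2.9  2.1] pos [-0.0007  0.1134  0.1799]
```

Emit:
jog_arm:
  rows: "0 0 0 0 0 0 0; 0 0 0 0 0 0 0"

```text
clock: 17.55
tool_pos: [0.6128, 0.2012, 0.1798]
eef_rot: [[-0.301, 0.954, 0.001], [0.954, 0.301, -0.0], [-0.0, 0.001, -1.0]]
contact_force: [-1.3, -3.8, 6.9]
gripper_width: 0.159
```

```bash
python3 r.py
```

```text
e6 -0.1007 t 17.55 cw angle 1.199 Tz -0.131 F [-1.1 -3.9  6.9] pos [-0.0007  0.1134  0.1798]
```

Emit:
jog_arm:
  rows: "0 0 -0.05 0 0 0 0; 0 0 -0.05 0 0 0 0"

```text
clock: 17.8
tool_pos: [0.6126, 0.2012, 0.1798]
eef_rot: [[-0.396, 0.918, 0.0], [0.918, 0.396, -0.0], [-0.0, 0.0, -1.0]]
contact_force: [-0.7, -4.2, 7.4]
gripper_width: 0.156
```

```bash
python3 r.py
```

```text
e6 0.4043 t 17.8 cw angle 1.097 Tz -0.14 F [-0.4 -4.3  7.4] pos [-0.0009  0.1134  0.1798]
```

Emit:
jog_arm:
  rows: "0 0 -0.05 0 0 0 0; 0 0 -0.05 0 0 0 0"

```text
clock: 18.05
tool_pos: [0.6125, 0.2011, 0.1798]
eef_rot: [[-0.486, 0.874, 0.0], [0.874, 0.486, -0.0], [-0.0, -0.0, -1.0]]
contact_force: [-1.9, -4.8, 6.6]
gripper_width: 0.155
```

```bash
python3 r.py
```

```text
e6 0.3791 t 18.05 cw angle 0.997 Tz -0.18 F [-1.6 -4.9  6.6] pos [-0.001   0.1133  0.1798]
```

Emit:
jog_arm:
  rows: "0 0 0 0 0 0 0; 0 0 0 0 0 0 0"

```text
clock: 18.3
tool_pos: [0.6125, 0.2011, 0.1798]
eef_rot: [[-0.485, 0.874, 0.0], [0.874, 0.485, -0.001], [-0.001, -0.0, -1.0]]
contact_force: [-3.2, -4.6, 7.2]
gripper_width: 0.16
```

```bash
python3 r.py
```

```text
e6 0.1494 t 18.3 cw angle 0.998 Tz 0.172 F [-2.9 -4.8  7.2] pos [-0.001   0.1133  0.1798]
```

Emit:
jog_arm:
  rows: "0 0 0.05 0 0 0 0; 0 0 0.05 0 0 0 0"

```text
clock: 18.55
tool_pos: [0.6126, 0.2012, 0.1798]
eef_rot: [[-0.394, 0.919, 0.0], [0.919, 0.394, -0.0], [-0.001, 0.0, -1.0]]
contact_force: [-1.1, -3.6, 7.3]
gripper_width: 0.157
```

```bash
python3 r.py
```

```text
e6 -0.359 t 18.55 cw angle 1.1 Tz 0.169 F [-0.9 -3.6  7.3] pos [-0.0009  0.1134  0.1798]
```

Emit:
jog_arm:
  rows: "0 0 0.05 0 0 0 0; 0 0 0.05 0 0 0 0"

```text
clock: 18.8
tool_pos: [0.6128, 0.2013, 0.1798]
eef_rot: [[-0.3, 0.954, 0.001], [0.954, 0.3, -0.0], [-0.001, 0.001, -1.0]]
contact_force: [-1.0, -3.1, 5.9]
gripper_width: 0.158
```

```bash
python3 r.py
```

```text
e6 -0.3336 t 18.8 cw angle 1.2 Tz 0.168 F [-0.8 -3.2  5.9] pos [-0.0007  0.1135  0.1798]
```

```bash
cat > hold.py <<'E'
from h import *
import sys
n=int(sys.argv[1]); a=[];e=[];w=[]
for i in range(n):
    optics.grab_frame('side'); s=env.get_state(); a.append(s['torque'][2]); e.append(s['joint_efforts'][5]); w.append(np.arctan2(s['eef_rot'][1,0],s['eef_rot'][0,0]))
a=np.array(a)
print('t',s['clock'],'Tz',a.round(3),'mean(skip2)',a[2:].mean().round(4),'+-',(a[2:].std()/np.sqrt(n-2)).round(4),'e6',np.round(e,3)[[0,1,2,-1]],'cw',(TH+np.pi-np.array(w)[[0,1,2,-1]]).round(4))
E
python3 hold.py 12
```

```text
t 19.4 Tz [ 0.077 -0.084 -0.162 -0.068 -0.094 -0.101 -0.109 -0.105 -0.129 -0.16
 -0.122 -0.124] mean(skip2) -0.1176 +- 0.0086 e6 [ 0.039  0.289 -0.017 -0.106] cw [1.2021 1.1996 1.199  1.1989]
```

Emit:
jog_arm:
  rows: "0 0 -0.05 0 0 0 0; 0 0 -0.05 0 0 0 0"

```text
clock: 19.65
tool_pos: [0.6126, 0.2012, 0.1798]
eef_rot: [[-0.396, 0.918, 0.0], [0.918, 0.396, -0.0], [-0.0, 0.0, -1.0]]
contact_force: [-1.6, -4.9, 6.3]
gripper_width: 0.155
```

```bash
python3 r.py
```

```text
e6 0.4044 t 19.65 cw angle 1.097 Tz -0.127 F [-1.3 -5.   6.3] pos [-0.0009  0.1134  0.1798]
```

Emit:
jog_arm:
  rows: "0 0 -0.05 0 0 0 0; 0 0 -0.05 0 0 0 0"

```text
clock: 19.9
tool_pos: [0.6125, 0.2011, 0.1798]
eef_rot: [[-0.486, 0.874, 0.0], [0.874, 0.486, -0.0], [-0.0, -0.0, -1.0]]
contact_force: [-2.5, -4.5, 7.3]
gripper_width: 0.153
```

```bash
python3 r.py
```

```text
e6 0.3789 t 19.9 cw angle 0.997 Tz -0.174 F [-2.2 -4.7  7.3] pos [-0.001   0.1133  0.1798]
```

Emit:
jog_arm:
  rows: "0 0 -0.05 0 0 0 0; 0 0 -0.05 0 0 0 0"

```text
clock: 20.15
tool_pos: [0.6124, 0.2011, 0.1798]
eef_rot: [[-0.571, 0.821, -0.0], [0.821, 0.571, -0.0], [-0.0, -0.0, -1.0]]
contact_force: [-3.0, -5.3, 7.3]
gripper_width: 0.153
```

```bash
python3 r.py
```

```text
e6 0.3623 t 20.15 cw angle 0.897 Tz -0.17 F [-2.6 -5.5  7.3] pos [-0.0011  0.1133  0.1798]
```

Emit:
jog_arm:
  rows: "0 0 -0.05 0 0 0 0; 0 0 -0.05 0 0 0 0"

```text
clock: 20.4
tool_pos: [0.6123, 0.201, 0.1798]
eef_rot: [[-0.65, 0.76, -0.0], [0.76, 0.65, -0.001], [-0.0, -0.001, -1.0]]
contact_force: [-3.5, -4.9, 7.5]
gripper_width: 0.156
```

```bash
python3 r.py
```

```text
e6 0.3507 t 20.4 cw angle 0.797 Tz -0.191 F [-3.1 -5.1  7.5] pos [-0.0012  0.1132  0.1798]
```

Emit:
jog_arm:
  rows: "0 0 -0.05 0 0 0 0; 0 0 -0.05 0 0 0 0"

```text
clock: 20.65
tool_pos: [0.6121, 0.2009, 0.1798]
eef_rot: [[-0.723, 0.691, -0.001], [0.691, 0.723, -0.001], [-0.0, -0.001, -1.0]]
contact_force: [-3.4, -4.8, 7.9]
gripper_width: 0.158
```

```bash
python3 r.py
```

```text
e6 0.346 t 20.65 cw angle 0.697 Tz -0.158 F [-3.  -5.   7.9] pos [-0.0013  0.1131  0.1798]
```

Emit:
jog_arm:
  rows: "0 0 -0.05 0 0 0 0; 0 0 -0.05 0 0 0 0"

```text
clock: 20.9
tool_pos: [0.6121, 0.2008, 0.1798]
eef_rot: [[-0.788, 0.616, -0.001], [0.616, 0.788, -0.001], [0.0, -0.001, -1.0]]
contact_force: [-4.2, -5.4, 8.9]
gripper_width: 0.155
```

```bash
python3 r.py
```

```text
e6 0.3449 t 20.9 cw angle 0.597 Tz -0.209 F [-3.8 -5.6  8.9] pos [-0.0014  0.113   0.1798]
```

Emit:
jog_arm:
  rows: "0 0 0.05 0 0 0 0; 0 0 0.05 0 0 0 0; 0 0 0.05 0 0 0 0; 0 0 0.05 0 0 0 0; 0 0 0.05 0 0 0 0; 0 0 0.05 0 0 0 0"

```text
clock: 21.65
tool_pos: [0.6124, 0.2011, 0.1798]
eef_rot: [[-0.569, 0.823, -0.0], [0.823, 0.569, -0.001], [-0.0, -0.0, -1.0]]
contact_force: [-2.5, -4.2, 7.4]
gripper_width: 0.158
```

```bash
python3 r.py
```

```text
e6 -0.3848 t 21.65 cw angle 0.9 Tz 0.147 F [-2.2 -4.4  7.4] pos [-0.0011  0.1132  0.1798]
```

Emit:
jog_arm:
  rows: "0 0 0.05 0 0 0 0; 0 0 0.05 0 0 0 0; 0 0 0.05 0 0 0 0; 0 0 0.05 0 0 0 0"

```text
clock: 22.15
tool_pos: [0.6126, 0.2012, 0.1798]
eef_rot: [[-0.394, 0.919, 0.0], [0.919, 0.394, -0.0], [-0.001, 0.0, -1.0]]
contact_force: [-1.4, -4.2, 7.2]
gripper_width: 0.155
```

```bash
python3 r.py; python3 hold.py 3
```

```text
e6 -0.3507 t 22.15 cw angle 1.1 Tz 0.175 F [-1.2 -4.3  7.2] pos [-0.0009  0.1134  0.1798]
t 22.3 Tz [ 0.104 -0.05  -0.101] mean(skip2) -0.1014 +- 0.0 e6 [ 0.021  0.272 -0.034 -0.034] cw [1.1021 1.0997 1.099  1.099 ]
```

Emit:
jog_arm:
  rows: "0 0 0 0 0 0 0.03; 0 0 0 0 0 0 0.04; 0 0 0 0 0 -0.05 0.04; 0 0 -0.15 0 0 -0.01 0.04; 0 0 -0.15 0 0 0 0.04; 0 0 -0.1 0 0 0 0.04"

```text
clock: 23.05
tool_pos: [0.6122, 0.2019, 0.2385]
eef_rot: [[-0.724, 0.69, -0.001], [0.69, 0.724, 0.0], [0.001, -0.0, -1.0]]
contact_force: [-0.4, 0.1, 0.7]
gripper_width: 0.454
```

Emit:
jog_arm:
  rows: "0 0 0 -0.0355 -0.0422 0 0.04; 0 0 0 -0.0355 -0.0422 0 0.04; 0 0 0 -0.0355 -0.0422 0 0.04; 0 0 0 -0.0355 -0.0422 0 0.04; 0 0 0 0 0 0.01 0.04; 0 0 0 0 0 0.01 0.04; 0 0 0 0 0 0 0.04"

```text
clock: 23.92
tool_pos: [0.5969, -0.0171, 0.217]
eef_rot: [[-0.722, 0.692, -0.003], [0.692, 0.722, 0.0], [0.003, -0.002, -1.0]]
contact_force: [1.2, -0.6, 0.5]
gripper_width: 0.458
```

```bash
python3 r.py;python3 - <<'E'
from h import *
goal((-.0003,-.1083,.1795),-.7)
grab('wrist','w8.png')
E
```

```text
e6 0.0047 t 23.93 cw angle 0.698 Tz 0.015 F [ 1.2 -0.5  0.5] pos [-0.0022 -0.1054  0.217 ]
t 23.925 clampTCP [-0.0022 -0.1054  0.217 ] toolshift [-0.0034 -0.0009  0.0375] shift in goal axes [-0.0033 -0.001   0.0375] turn [-0.002  -0.0027  0.0019]
 F [ 1.19 -0.51  0.51] T [0.0216 0.0191 0.0145] w 0.458 q [-0.049  0.39   1.696  0.     1.059 -0.855]
```

View pics/w8.png

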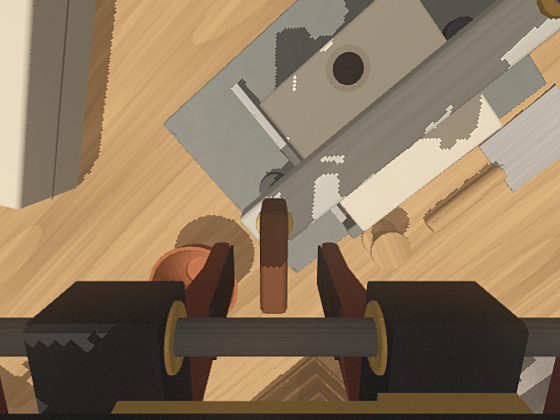

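Emit:
jog_arm:
  rows: "0 0 0 -0.003 -0.001 0.025 0.04; 0 0 0 0 0 0.0125 0.03; 0 0 0 0 0 0 0; 0 0 0 0 0 0 0; 0 0 0 0 0 0 0; 0 0 0 0 0 0 0"

```text
clock: 24.72
tool_pos: [0.5994, -0.0209, 0.1814]
eef_rot: [[-0.721, 0.693, 0.0], [0.693, 0.721, 0.001], [0.0, 0.001, -1.0]]
contact_force: [2.8, 3.8, -0.2]
gripper_width: 0.158
```

```bash
python3 r.py
```

```text
e6 -0.0705 t 24.73 cw angle 0.7 Tz -0.028 F [ 2.6  4.  -0.2] pos [ 0.0006 -0.1091  0.1814]
```

Emit:
jog_arm:
  rows: "0 0 -0.05 0 0 0 0; 0 0 -0.05 0 0 0 0; 0 0 -0.05 0 0 0 0; 0 0 -0.05 0 0 0 0"

```text
clock: 25.22
tool_pos: [0.5997, -0.0206, 0.1815]
eef_rot: [[-0.845, 0.535, 0.001], [0.535, 0.845, 0.001], [-0.0, 0.001, -1.0]]
contact_force: [1.6, 5.0, -0.8]
gripper_width: 0.155
```

```bash
python3 r.py
```

```text
e6 0.3488 t 25.23 cw angle 0.499 Tz -0.199 F [ 1.3  5.1 -0.8] pos [ 0.0008 -0.1088  0.1815]
```

Emit:
jog_arm:
  rows: "0 0 -0.05 0 0 0 0; 0 0 -0.05 0 0 0 0"

```text
clock: 25.48
tool_pos: [0.5997, -0.0205, 0.1814]
eef_rot: [[-0.894, 0.448, 0.001], [0.448, 0.894, 0.001], [-0.0, 0.002, -1.0]]
contact_force: [2.8, 5.8, -0.9]
gripper_width: 0.155
```

```bash
python3 r.py
```

```text
e6 0.3465 t 25.48 cw angle 0.399 Tz -0.204 F [ 2.4  6.  -0.9] pos [ 0.0009 -0.1086  0.1814]
```

Emit:
jog_arm:
  rows: "0 0 -0.05 0 0 0 0; 0 0 -0.05 0 0 0 0"

```text
clock: 25.72
tool_pos: [0.5998, -0.0203, 0.1814]
eef_rot: [[-0.934, 0.357, 0.001], [0.357, 0.934, 0.002], [-0.0, 0.002, -1.0]]
contact_force: [3.0, 6.4, -1.2]
gripper_width: 0.157
```

```bash
python3 r.py
```

```text
e6 0.3444 t 25.73 cw angle 0.299 Tz -0.182 F [ 2.6  6.5 -1.2] pos [ 0.0009 -0.1084  0.1814]
```

Emit:
jog_arm:
  rows: "0 0 0.05 0 0 0 0; 0 0 0.05 0 0 0 0; 0 0 0.05 0 0 0 0; 0 0 0.05 0 0 0 0; 0 0 0.05 0 0 0 0; 0 0 0.05 0 0 0 0"

```text
clock: 26.48
tool_pos: [0.5996, -0.0207, 0.1814]
eef_rot: [[-0.786, 0.619, 0.001], [0.619, 0.786, 0.001], [0.0, 0.001, -1.0]]
contact_force: [1.6, 4.7, -0.3]
gripper_width: 0.158
```

```bash
python3 r.py
```

```text
e6 -0.3859 t 26.48 cw angle 0.601 Tz 0.145 F [ 1.3  4.8 -0.3] pos [ 0.0007 -0.1089  0.1814]
```

Emit:
jog_arm:
  rows: "0 0 0.05 0 0 0 0; 0 0 0.05 0 0 0 0"

```text
clock: 26.72
tool_pos: [0.5995, -0.0209, 0.1814]
eef_rot: [[-0.72, 0.694, 0.0], [0.694, 0.72, 0.001], [0.0, 0.001, -1.0]]
contact_force: [1.6, 2.9, -1.2]
gripper_width: 0.16
```

```bash
python3 r.py
```

```text
e6 -0.3712 t 26.73 cw angle 0.701 Tz 0.163 F [ 1.4  3.  -1.2] pos [ 0.0006 -0.1091  0.1814]
```

Emit:
jog_arm:
  rows: "0 0 0.05 0 0 0 0; 0 0 0.05 0 0 0 0"

```text
clock: 26.98
tool_pos: [0.5993, -0.021, 0.1815]
eef_rot: [[-0.647, 0.762, 0.0], [0.762, 0.647, 0.0], [0.0, 0.0, -1.0]]
contact_force: [0.7, 2.1, -0.9]
gripper_width: 0.156
```

```bash
python3 r.py
```

```text
e6 -0.3549 t 26.98 cw angle 0.801 Tz 0.17 F [ 0.6  2.2 -0.9] pos [ 0.0005 -0.1092  0.1815]
```

Emit:
jog_arm:
  rows: "0 0 0.05 0 0 0 0; 0 0 0.05 0 0 0 0"

```text
clock: 27.22
tool_pos: [0.5992, -0.0211, 0.1814]
eef_rot: [[-0.568, 0.823, -0.0], [0.823, 0.568, 0.0], [0.0, -0.0, -1.0]]
contact_force: [0.5, 2.8, 0.0]
gripper_width: 0.155
```

```bash
python3 r.py
```

```text
e6 -0.3386 t 27.23 cw angle 0.901 Tz 0.187 F [0.4 2.8 0. ] pos [ 0.0004 -0.1093  0.1814]
```

Emit:
jog_arm:
  rows: "0 0 0.05 0 0 0 0; 0 0 0.05 0 0 0 0"

```text
clock: 27.48
tool_pos: [0.599, -0.0212, 0.1814]
eef_rot: [[-0.483, 0.876, -0.001], [0.876, 0.483, 0.0], [0.0, -0.0, -1.0]]
contact_force: [-1.3, 1.5, 1.0]
gripper_width: 0.158
```

```bash
python3 r.py
```

```text
e6 -0.3207 t 27.48 cw angle 1.001 Tz 0.178 F [-1.3  1.4  1. ] pos [ 0.0002 -0.1094  0.1814]
```

Load at the right end reads 0.079 N m (16 N) at R=1.0, L=1.1. Torque and stiffness estimates both put 20 N per foot near 1.13 rad on each handle.

Emit:
jog_arm:
  rows: "0 0 0.05 0 0 0 0; 0 0 0.05 0 0 0 0"

```text
clock: 27.72
tool_pos: [0.5989, -0.0213, 0.1814]
eef_rot: [[-0.393, 0.92, -0.001], [0.92, 0.393, -0.0], [0.0, -0.001, -1.0]]
contact_force: [-1.1, 0.6, 1.0]
gripper_width: 0.159
```

```bash
python3 r.py
```

```text
e6 -0.3034 t 27.73 cw angle 1.101 Tz 0.221 F [-1.1  0.6  1. ] pos [ 1.000e-04 -1.095e-01  1.814e-01]
```

Emit:
jog_arm:
  rows: "0 0 0.032 0 0 0 0; 0 0 0 0 0 0 0; 0 0 0 0 0 0 0"

```text
clock: 28.1
tool_pos: [0.5988, -0.0213, 0.1814]
eef_rot: [[-0.365, 0.931, -0.001], [0.931, 0.365, 0.0], [0.001, -0.001, -1.0]]
contact_force: [-4.4, 1.4, 5.7]
gripper_width: 0.156
```

```bash
python3 r.py
```

```text
e6 -0.0013 t 28.1 cw angle 1.131 Tz -0.033 F [-4.5  1.1  5.7] pos [ 0.     -0.1095  0.1814]
```

Emit:
jog_arm:
  rows: "0 0 0 0 0 0 0.03; 0 0 0 0 0 0 0.04; 0 0 0 0 0 -0.05 0.04; 0 0 0 0 0 -0.01 0.04; 0 0 0 0 0 0 0.04"

```text
clock: 28.72
tool_pos: [0.5994, -0.0214, 0.2413]
eef_rot: [[-0.364, 0.931, 0.001], [0.931, 0.364, -0.0], [-0.0, 0.0, -1.0]]
contact_force: [-0.0, 0.6, -1.5]
gripper_width: 0.46
```

```bash
python3 r.py;python3 - <<'E'
from h import *
goal((-.0008,.1134,.24),-1.1)
E
```

```text
e6 -0.0008 t 28.73 cw angle 1.132 Tz 0.003 F [-0.   0.6 -1.5] pos [ 0.0006 -0.1096  0.2413]
t 28.725 clampTCP [ 0.0006 -0.1096  0.2413] toolshift [0.2025 0.0935 0.0013] shift in goal axes [0.1994 0.0999 0.0013] turn [ 0.0005  0.0003 -0.0318]
 F [-0.05  0.64 -1.53] T [-0.0715  0.0357  0.0027] w 0.46 q [-0.055  0.365  1.672 -0.     1.104 -0.428]
```

Emit:
jog_arm:
  rows: "0 0 -0.032 0 0 0 0.04; 0 0 0 0.05 0.025 0 0.04; 0 0 0 0.05 0.025 0 0.04; 0 0 0 0.05 0.025 0 0.04; 0 0 0 0.0494 0.025 0 0.04; 0 0 0 0 0 0.02 0.04; 0 0 0 0 0 0 0.04; 0 0 0 0 0 0 0.04"

```text
clock: 29.72
tool_pos: [0.612, 0.2, 0.2202]
eef_rot: [[-0.393, 0.919, -0.002], [0.919, 0.393, -0.001], [0.0, -0.003, -1.0]]
contact_force: [1.3, 0.0, -0.5]
gripper_width: 0.455
```

```bash
python3 r.py;python3 - <<'E'
from h import *
goal((-.0008,.1134,.1798),-1.1)
grab('wrist','w9.png')
E
```

```text
e6 -0.0125 t 29.73 cw angle 1.101 Tz 0.024 F [ 1.3  0.1 -0.5] pos [-0.0014  0.1121  0.2202]
t 29.725 clampTCP [-0.0014  0.1121  0.2202] toolshift [0.0009 0.0012 0.0404] shift in goal axes [0.0009 0.0011 0.0404] turn [-0.0025 -0.0004 -0.0008]
 F [ 1.27  0.11 -0.53] T [0.0013 0.0429 0.0242] w 0.455 q [ 0.297  0.454  1.586  0.     1.104 -0.107]
```

View pics/w9.png

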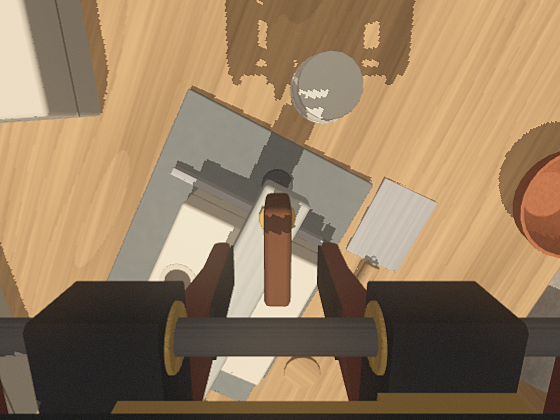

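Emit:
jog_arm:
  rows: "0 0 0 0.001 0.001 0.025 0.04; 0 0 0 0 0 0.0155 0.03; 0 0 0 0 0 0 0; 0 0 0 0 0 0 0; 0 0 0 0 0 0 0; 0 0 0 0 0 0 0"

```text
clock: 30.52
tool_pos: [0.6122, 0.202, 0.1807]
eef_rot: [[-0.394, 0.919, -0.002], [0.919, 0.394, -0.001], [0.0, -0.002, -1.0]]
contact_force: [-3.8, -3.5, -0.7]
gripper_width: 0.156
```

```bash
python3 r.py
```

```text
e6 -0.1013 t 30.52 cw angle 1.1 Tz -0.067 F [-3.6 -3.8 -0.7] pos [-0.0013  0.1142  0.1807]
```

Emit:
jog_arm:
  rows: "0 0 -0.05 0 0 0 0; 0 0 -0.05 0 0 0 0; 0 0 -0.05 0 0 0 0; 0 0 -0.05 0 0 0 0"

```text
clock: 31.02
tool_pos: [0.6118, 0.2018, 0.1807]
eef_rot: [[-0.57, 0.822, -0.003], [0.822, 0.57, -0.001], [0.001, -0.003, -1.0]]
contact_force: [-5.9, -4.2, 2.0]
gripper_width: 0.155
```

```bash
python3 r.py
```

```text
e6 0.3769 t 31.02 cw angle 0.898 Tz -0.167 F [-5.6 -4.6  2. ] pos [-0.0017  0.1139  0.1807]
```

Emit:
jog_arm:
  rows: "0 0 0.05 0 0 0 0; 0 0 0.05 0 0 0 0; 0 0 0.05 0 0 0 0; 0 0 0.05 0 0 0 0"

```text
clock: 31.52
tool_pos: [0.6122, 0.202, 0.1807]
eef_rot: [[-0.393, 0.92, -0.002], [0.92, 0.393, -0.001], [-0.0, -0.002, -1.0]]
contact_force: [-3.8, -3.3, -0.0]
gripper_width: 0.157
```

```bash
python3 r.py
```

```text
e6 -0.3298 t 31.52 cw angle 1.101 Tz 0.222 F [-3.6 -3.6 -0. ] pos [-0.0013  0.1142  0.1807]
```

Emit:
jog_arm:
  rows: "0 0 0.032 0 0 0 0; 0 0 0 0 0 0 0; 0 0 0 0 0 0 0"

```text
clock: 31.9
tool_pos: [0.6123, 0.2021, 0.1807]
eef_rot: [[-0.365, 0.931, -0.002], [0.931, 0.365, -0.001], [-0.0, -0.002, -1.0]]
contact_force: [-3.6, -3.8, 0.5]
gripper_width: 0.159
```

```bash
python3 r.py
```

```text
e6 -0.0054 t 31.9 cw angle 1.132 Tz -0.009 F [-3.3 -4.   0.5] pos [-0.0012  0.1142  0.1807]
```

Left reads about 15 N and right about 19 N by torque, but the right handle's forward no-load baseline was only assumed. I'll measure it directly.

Emit:
jog_arm:
  rows: "0 0 0 0 0 0 0.03; 0 0 0 0 0 0 0.04; 0 0 0 0 0 -0.05 0.04; 0 0 0 -0.04 -0.02 -0.01 0.04; 0 0 0 -0.054 -0.026 0 0.04; 0 0 0 -0.054 -0.026 0 0.04; 0 0 0 -0.05 -0.025 0 0.04; 0 0 0 0 0 0.01 0.04"

```text
clock: 32.9
tool_pos: [0.5953, -0.0203, 0.2314]
eef_rot: [[-0.36, 0.933, 0.002], [0.933, 0.36, -0.0], [-0.001, 0.002, -1.0]]
contact_force: [1.0, 0.2, -0.1]
gripper_width: 0.454
```

Emit:
jog_arm:
  rows: "0 0 0 0 0 0.01 0.04; 0 0 0 0 0 0 0.04"

```text
clock: 33.15
tool_pos: [0.5942, -0.0156, 0.2192]
eef_rot: [[-0.366, 0.931, -0.003], [0.931, 0.366, 0.0], [0.001, -0.003, -1.0]]
contact_force: [-0.2, -0.9, 0.3]
gripper_width: 0.454
```

```bash
python3 r.py;python3 - <<'E'
from h import *
goal((.0002,-.1092,.1798),-1.131)
grab('wrist','w10.png')
E
```

```text
e6 0.0067 t 33.15 cw angle 1.13 Tz -0.059 F [-0.1 -0.9  0.3] pos [-0.0049 -0.1042  0.2192]
t 33.15 clampTCP [-0.0049 -0.1042  0.2192] toolshift [-0.0068  0.0026  0.0394] shift in goal axes [-0.0068  0.0025  0.0394] turn [-0.0026 -0.0015  0.0008]
 F [-0.15 -0.89  0.31] T [-0.0733  0.0237 -0.0591] w 0.454 q [-0.046  0.384  1.7    0.     1.06  -0.421]
```

View pics/w10.png

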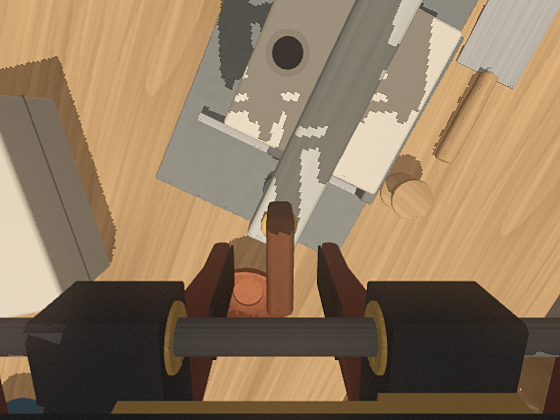

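Handle at col 280, between the fingers and parallel to the pads. Correcting the small offset, gripping, then backing off for a no-load reference.

Emit:
jog_arm:
  rows: "0 0 0 -0.0065 0.0025 0.02 0.04; 0 0 0 0 0 0.0195 0.03; 0 0 0 0 0 0 0.03; 0 0 0 0 0 0 0; 0 0 0 0 0 0 0; 0 0 0 0 0 0 0; 0 0 0 0 0 0 0"

```text
clock: 34.08
tool_pos: [0.5992, -0.0223, 0.1814]
eef_rot: [[-0.364, 0.931, -0.001], [0.931, 0.364, -0.0], [0.0, -0.001, -1.0]]
contact_force: [-4.2, -0.7, 3.5]
gripper_width: 0.16
```

```bash
python3 r.py
```

```text
e6 0.0129 t 34.08 cw angle 1.132 Tz 0.065 F [-4.1 -1.   3.5] pos [ 0.0005 -0.1105  0.1814]
```

Emit:
jog_arm:
  rows: "0 0 -0.05 0 0 0 0; 0 0 -0.05 0 0 0 0; 0 0 -0.05 0 0 0 0; 0 0 -0.05 0 0 0 0"

```text
clock: 34.58
tool_pos: [0.5997, -0.0221, 0.1814]
eef_rot: [[-0.543, 0.84, 0.0], [0.84, 0.543, 0.0], [0.0, 0.0, -1.0]]
contact_force: [-1.7, 0.6, 3.0]
gripper_width: 0.153
```

```bash
python3 r.py
```

```text
e6 0.3993 t 34.58 cw angle 0.931 Tz -0.142 F [-1.7  0.5  3. ] pos [ 0.001  -0.1103  0.1814]
```

Emit:
jog_arm:
  rows: "0 0 -0.05 0 0 0 0; 0 0 -0.05 0 0 0 0; 0 0 -0.05 0 0 0 0; 0 0 -0.05 0 0 0 0"

```text
clock: 35.08
tool_pos: [0.6002, -0.0217, 0.1814]
eef_rot: [[-0.699, 0.715, 0.001], [0.715, 0.699, 0.001], [-0.0, 0.001, -1.0]]
contact_force: [1.3, 2.0, 0.9]
gripper_width: 0.154
```

```bash
python3 r.py
```

```text
e6 0.3703 t 35.08 cw angle 0.731 Tz -0.141 F [1.2 2.1 0.9] pos [ 0.0014 -0.1099  0.1814]
```

Emit:
jog_arm:
  rows: "0 0 -0.05 0 0 0 0; 0 0 -0.05 0 0 0 0; 0 0 -0.05 0 0 0 0; 0 0 -0.05 0 0 0 0; 0 0 -0.05 0 0 0 0; 0 0 -0.05 0 0 0 0; 0 0 -0.05 0 0 0 0; 0 0 -0.05 0 0 0 0"

```text
clock: 36.08
tool_pos: [0.6009, -0.0208, 0.1815]
eef_rot: [[-0.922, 0.386, 0.002], [0.386, 0.922, 0.002], [-0.001, 0.003, -1.0]]
contact_force: [3.1, 6.6, -0.3]
gripper_width: 0.157
```

```bash
python3 r.py
```

```text
e6 0.3361 t 36.08 cw angle 0.331 Tz -0.195 F [ 2.7  6.8 -0.3] pos [ 0.002  -0.1089  0.1815]
```

Emit:
jog_arm:
  rows: "0 0 0.05 0 0 0 0; 0 0 0.05 0 0 0 0; 0 0 0.05 0 0 0 0; 0 0 0.05 0 0 0 0"

```text
clock: 36.58
tool_pos: [0.6006, -0.0213, 0.1815]
eef_rot: [[-0.826, 0.564, 0.002], [0.564, 0.826, 0.001], [-0.001, 0.002, -1.0]]
contact_force: [2.5, 3.3, 1.0]
gripper_width: 0.159
```

```bash
python3 r.py
```

```text
e6 -0.3942 t 36.58 cw angle 0.533 Tz 0.054 F [2.3 3.4 1. ] pos [ 0.0018 -0.1094  0.1815]
```

Emit:
jog_arm:
  rows: "0 0 0.05 0 0 0 0; 0 0 0.05 0 0 0 0; 0 0 0.05 0 0 0 0; 0 0 0.05 0 0 0 0"

```text
clock: 37.08
tool_pos: [0.6002, -0.0217, 0.1814]
eef_rot: [[-0.697, 0.717, 0.001], [0.717, 0.697, 0.0], [-0.0, 0.001, -1.0]]
contact_force: [0.6, 1.1, 0.5]
gripper_width: 0.156
```

```bash
python3 r.py
```

```text
e6 -0.3623 t 37.08 cw angle 0.733 Tz 0.155 F [0.6 1.2 0.5] pos [ 0.0015 -0.1099  0.1814]
```

Emit:
jog_arm:
  rows: "0 0 0.05 0 0 0 0; 0 0 0.05 0 0 0 0; 0 0 0.05 0 0 0 0; 0 0 0.05 0 0 0 0"

```text
clock: 37.58
tool_pos: [0.5998, -0.022, 0.1814]
eef_rot: [[-0.541, 0.841, 0.0], [0.841, 0.541, 0.0], [-0.0, 0.0, -1.0]]
contact_force: [-0.9, -0.3, 2.4]
gripper_width: 0.155
```

```bash
python3 r.py
```

```text
e6 -0.3255 t 37.58 cw angle 0.933 Tz 0.214 F [-0.8 -0.3  2.4] pos [ 0.001  -0.1102  0.1814]
```

Emit:
jog_arm:
  rows: "0 0 0.05 0 0 0 0; 0 0 0.05 0 0 0 0; 0 0 0.05 0 0 0 0; 0 0 0.05 0 0 0 0"

```text
clock: 38.08
tool_pos: [0.5992, -0.0223, 0.1814]
eef_rot: [[-0.363, 0.932, -0.001], [0.932, 0.363, -0.0], [0.0, -0.001, -1.0]]
contact_force: [-3.9, -1.2, 4.6]
gripper_width: 0.154
```

```bash
python3 r.py
```

```text
e6 -0.2873 t 38.08 cw angle 1.133 Tz 0.204 F [-3.8 -1.4  4.6] pos [ 0.0005 -0.1105  0.1814]
```

Each grip's e6 baseline shifts by about 0.008 N m, so torque is good to about ±2 N. Torque averages about 19 N. Touch, at an equal angle near 0.745, plus 45 N/rad gives about 17.5 N. Adding 0.03 rad to both handles, right first.

Emit:
jog_arm:
  rows: "0 0 0.03 0 0 0 0; 0 0 0 0 0 0 0; 0 0 0 0 0 0 0"

```text
clock: 38.45
tool_pos: [0.5992, -0.0224, 0.1814]
eef_rot: [[-0.336, 0.942, -0.001], [0.942, 0.336, -0.0], [0.0, -0.001, -1.0]]
contact_force: [-4.9, -1.3, 5.4]
gripper_width: 0.157
```

```bash
python3 r.py
```

```text
e6 0.061 t 38.45 cw angle 1.162 Tz 0.027 F [-4.8 -1.6  5.4] pos [ 0.0005 -0.1106  0.1814]
```

Emit:
jog_arm:
  rows: "0 0 0 0 0 0 0.03; 0 0 0 0 0 0 0.04; 0 0 0 0 0 -0.05 0.04; 0 0 -0.03 0.04 0.02 -0.01 0.04; 0 0 0 0.054 0.025 0 0.04; 0 0 0 0.054 0.025 0 0.04; 0 0 0 0.05 0.023 0 0.04; 0 0 0 0 0 0 0.04"

```text
clock: 39.45
tool_pos: [0.6151, 0.1997, 0.2406]
eef_rot: [[-0.369, 0.93, -0.0], [0.93, 0.369, 0.001], [0.001, -0.0, -1.0]]
contact_force: [0.4, -0.9, 0.1]
gripper_width: 0.456
```

Emit:
jog_arm:
  rows: "0 0 0 0 0 0.02 0.04; 0 0 0 0 0 0 0.04; 0 0 0 0 0 0 0.04"

```text
clock: 39.83
tool_pos: [0.6151, 0.1946, 0.2204]
eef_rot: [[-0.363, 0.932, -0.002], [0.932, 0.363, -0.0], [0.0, -0.002, -1.0]]
contact_force: [0.4, 0.3, 0.3]
gripper_width: 0.457
```

```bash
python3 r.py;python3 - <<'E'
from h import *
goal((-.0012,.1137,.1798),-1.131)
grab('wrist','w11.png')
E
```

```text
e6 -0.0049 t 39.83 cw angle 1.134 Tz 0.002 F [0.4 0.3 0.3] pos [0.0021 0.1069 0.2204]
t 39.825 clampTCP [0.0021 0.1069 0.2204] toolshift [ 0.0075 -0.      0.0406] shift in goal axes [ 0.0075 -0.0001  0.0406] turn [-0.0019 -0.0004 -0.0025]
 F [0.36 0.28 0.26] T [-0.0739  0.0374  0.0018] w 0.457 q [ 0.288  0.456  1.583  0.     1.105 -0.084]
```

View pics/w11.png

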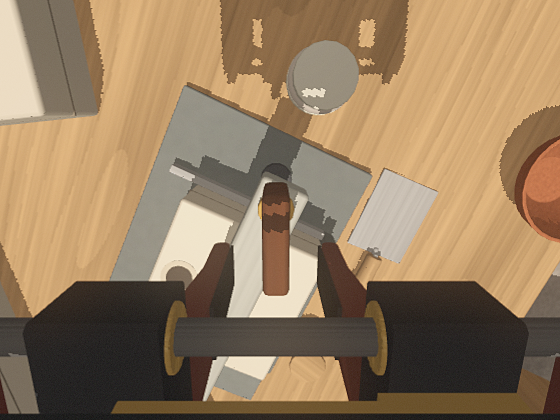

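Emit:
jog_arm:
  rows: "0 0 -0.002 0.0075 0 0.02 0.04; 0 0 0 0 0 0.0205 0.03; 0 0 0 0 0 0 0.03; 0 0 0 0 0 0 0; 0 0 0 0 0 0 0; 0 0 0 0 0 0 0; 0 0 0 0 0 0 0"

```text
clock: 40.75
tool_pos: [0.612, 0.2028, 0.181]
eef_rot: [[-0.366, 0.931, -0.001], [0.931, 0.366, -0.0], [0.0, -0.001, -1.0]]
contact_force: [-4.9, -2.0, 5.4]
gripper_width: 0.153
```

```bash
python3 r.py
```

```text
e6 -0.073 t 40.75 cw angle 1.13 Tz -0.059 F [-4.8 -2.3  5.4] pos [-0.0016  0.115   0.181 ]
```

Emit:
jog_arm:
  rows: "0 0 -0.05 0 0 0 0; 0 0 -0.05 0 0 0 0; 0 0 -0.05 0 0 0 0; 0 0 -0.05 0 0 0 0"

```text
clock: 41.25
tool_pos: [0.6114, 0.2025, 0.181]
eef_rot: [[-0.545, 0.838, -0.003], [0.838, 0.545, -0.001], [0.001, -0.003, -1.0]]
contact_force: [-7.9, -1.8, 7.2]
gripper_width: 0.158
```

```bash
python3 r.py
```

```text
e6 0.372 t 41.25 cw angle 0.928 Tz -0.1 F [-7.7 -2.3  7.2] pos [-0.0021  0.1146  0.181 ]
```

Emit:
jog_arm:
  rows: "0 0 0.05 0 0 0 0; 0 0 0.05 0 0 0 0; 0 0 0.05 0 0 0 0; 0 0 0.05 0 0 0 0"

```text
clock: 41.75
tool_pos: [0.612, 0.2028, 0.181]
eef_rot: [[-0.365, 0.931, -0.001], [0.931, 0.365, -0.0], [0.0, -0.001, -1.0]]
contact_force: [-4.2, -1.4, 4.8]
gripper_width: 0.153
```

```bash
python3 r.py
```

```text
e6 -0.3318 t 41.75 cw angle 1.131 Tz 0.193 F [-4.1 -1.7  4.8] pos [-0.0016  0.115   0.181 ]
```

Emit:
jog_arm:
  rows: "0 0 0.03 0 0 0 0; 0 0 0 0 0 0 0; 0 0 0 0 0 0 0"

```text
clock: 42.12
tool_pos: [0.6121, 0.2029, 0.181]
eef_rot: [[-0.338, 0.941, -0.001], [0.941, 0.338, -0.0], [0.0, -0.001, -1.0]]
contact_force: [-4.1, -1.6, 4.8]
gripper_width: 0.158
```

```bash
python3 r.py
```

```text
e6 0.0104 t 42.12 cw angle 1.16 Tz -0.012 F [-4.  -1.8  4.8] pos [-0.0015  0.115   0.181 ]
```

Emit:
jog_arm:
  rows: "0 0 0 0 0 0 0.03; 0 0 0 0 0 0 0.04; 0 0 0 0 0 -0.05 0.04; 0 0 0 0 0 -0.05 0.04; 0 0 0 0 0 0 0.04; 0 0 0 0 0 0 0.04"

```text
clock: 42.88
tool_pos: [0.6122, 0.2029, 0.2798]
eef_rot: [[-0.338, 0.941, -0.001], [0.941, 0.338, -0.0], [0.0, -0.001, -1.0]]
contact_force: [-0.5, -0.3, 0.2]
gripper_width: 0.457
```

```bash
python3 r.py
python3 - <<'E'
from h import *
grab('wrist','w12.png')
for n in ['side','scene']:
    f=grab(n); im=cv2.cvtColor(f['image'],cv2.COLOR_RGB2BGR)
    c=im[115:260,235:355] if n=='side' else im[140:285,250:410]
    cv2.imwrite('pics/%s12.png'%n,cv2.resize(c,None,fx=4,fy=4,interpolation=cv2.INTER_CUBIC))
E
```

```text
e6 0.0011 t 42.88 cw angle 1.16 Tz -0.013 F [-0.5 -0.3  0.2] pos [-0.0014  0.115   0.2798]
```

View pics/w12.png

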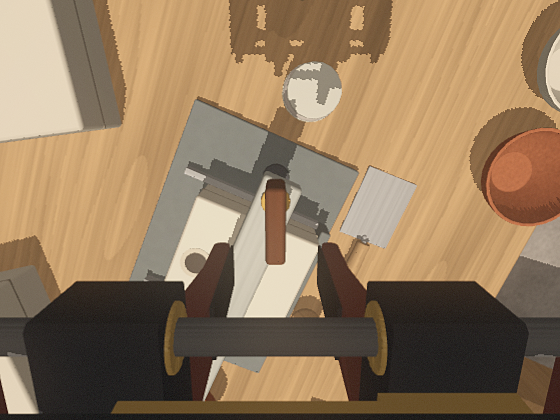

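View pics/side12.png

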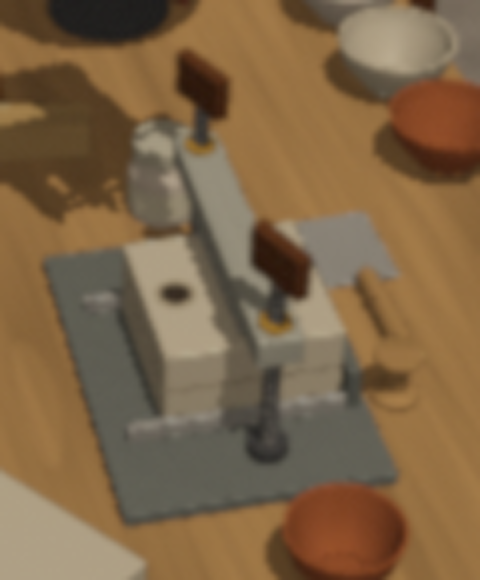

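View pics/scene12.png

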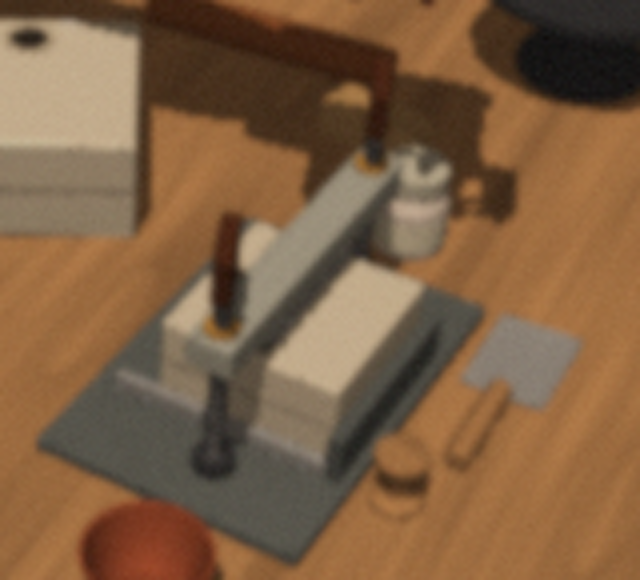

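The crops show the handles parallel (side crop at (202,83) and (280,258)), the beam lowered about equally at both collars, and the mould still home at the stop. The bystanders are in place and the gripper is clear of everything. Handing in.

Run:
```python
from h import *
print(env.hand_in()); print(env.get_state()['clock'])
```

```text
the job is handed in; nothing more can be done
None
the job is handed in; nothing more can be done
```

The mould is pushed home against the back stop and clamped, with both handles at nearly equal angles, and the job is handed in. The clock read about 43 s at the last reading. No verdict was reported.

- **Push:** The push force was 7–9 N while the mould slid. It rose to 20 N with no more movement, and pictures from two cameras showed no gap at the stop.
- **Clamping:** I turned the handles alternately, each turn under a quarter turn. At the end the left handle was at 1.160 rad and the right at 1.162 rad, so the beam is level by angle. The largest difference along the way was about 0.83 rad, which tips the beam about 1.1°. I turned some handles back by 0.2–0.8 rad to feel where the feet touch, so not every movement was clockwise.
- **Load:** Touch came at about 0.745 rad on both handles, which at 45 N/rad gives about 19 N under each foot. Joint torque gave roughly 20 N on average.
- **Disagreement:** Taken separately, the torque readings suggest about 15 N on the left and 24 N on the right. The no-load torque shifted by about 1.6 N from grip to grip, so I went by equal angles. The evenness of the two feet is therefore the least certain result.
- **Final check:** The last pictures show the handles parallel, the mould still at the stop and the nearby things in place. The gripper was clear of the clamp and touching nothing.

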